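# Find the housing with the steel core and latch it in the press fixture

## Robot

A 7-joint arm with a two-finger parallel gripper is mounted at the origin on the work surface. World frame = base frame: x ahead of the robot, y to its left, z up, the work surface at z = 0. Lengths are in m, angles in rad, forces in N, time in s.
With the tool pointing down it reaches from about 0.425 to 0.95 m from the base axis. Payload 4.7 kg.
Tool frame: the origin (TCP) lies at the very end of the fingers, on their centre line; the grasp point (between the pads) lies 19 mm behind it; z points along the fingers, y is the direction in which the jaws open and shut (so a half turn about z gives the same grasp; the last joint's range is limited). The gripper opens to 85 mm and grips with 20 to 120 N. Pads are 22 mm wide; open, the fingers measure 114 mm over their backs; the gripper's body (76 mm by 85 mm) begins 54 mm behind the grasp point. The pads swing forward as they close: fully open they stand 13 mm farther back than shut.
Start: joints at [1.141, 0.469, -0.049, 1.532, 0.024, 1.141, -0.082], TCP at [0.263, -0.622, 0.231] pointing down, gripper open.
Joint ranges: [-2.59, 2.59], [-0.33, 1.99], [-1.39, 1.29], [0.1, 2.45], [-1.04, 4.18], [0.21, 1.99], [-2.66, 2.66]. Speed limits (rad/s): [2.57, 2.57, 3.14, 3.14, 3.14, 3.14, 3.14].

## Interface

Orientations are given as [roll, pitch, yaw] about the fixed x, y, z axes, in that order (R = Rz(yaw) Ry(pitch) Rx(roll)).
In Python, from bench import * gives the robot as it stands.
- The arm moves only by the tool step_arm, never from a script. Its argument "increments" is a list of rows, each a list of 3 entries, a list of its own where there are three numbers: the closure, from -1 (fully open) to 1 (shut), so that 0 is half open, then the shift along the tool's x, y, z in units of 30 mm (1.0 is 30 mm), then the turn about the tool's z in rad. A call has 1 to 20 rows; each row shifts and turns the pose as measured when the row begins, along the tool's axes as they then stand; what a row does not reach is not made up. A row lasts 1/8 s, in which the tool goes at most 62.5 mm and 10.7 degrees, less where a joint would pass 70% of its speed; a pose out of reach is approached as far as the arm can. A call is refused whole if a number of a shift passes 1 or a number of a turn 0.188, either way. A call with a gripper value outside its range is refused whole. The fingers move at their own pace and stop on an object; the grip force is fixed at half the most. Time passes only in rows, so rows that do not move let the fingers close. It gives the time, the measured TCP pose, the force and the opening at its end, in the units of the state.
- get_obs(): the state, without advancing time (a new reading comes with each control period).
- snapshot(name): name is "scene" or "top"; returns a dict with "img" (480x640x3 uint8, red, green, blue), "K" (3x3 intrinsics, pixels), "T" (4x4, takes a point from camera to world coordinates). Camera axes: x right, y down, z forward; pixel columns grow to the right and rows downward; lengths in m; the calibration is good to about 2 mm. A picture is of the moment at which its call begins. There is no depth.
- finish_job(): hands the job in, once; it reports no verdict.
The state is a dict: "time_s": time; "q": joint angles; "qd": joint speeds; "effort": joint torques, N m; "tool_pos": TCP position; "tcp_rot": TCP orientation; "force": force on the tool from outside, world axes, zero at the start; "wrist_torque": the same for the moment, N m; "gripper_width": finger opening in m.
Only numpy, scipy, OpenCV 4.12 (cv2) and the standard library are available. Lean on these libraries where they do the work, as an engineer would, in place of code of your own. Each camera call takes 0.05 s, during which the arm holds its last target.

## Task

One of the three look-alike aluminium housings in the tray still has its steel core inside, so it weighs about twice as much as the others: feel which by lifting them by their lugs, and leave the other two standing in the tray. With the latch open, set the heavy one down and let go of it on the fixture's bed in front of the blue head, lengthwise in line with the guide rails, then take it again at its near end and slide it under the head, gently, until it stops against the back plate. Then turn the latch's handle counter-clockwise past its click to its stop, so that the arm lies across behind the housing, without ramming the housing or pushing away the hammer, the spanner or the glass jar that lie about.

Things in the scene. Friction and masses are not known exactly. Their poses are not given: they have to be found in the camera images.
- housing_a: hollow aluminium housing, one of three that look the same: block 140 mm long (its x), 60 wide (y), 70 tall, ends alike; on top, in the middle, a lifting lug: upright fin 40 mm long (x), 10 thick (y), 70 to 98 mm above the underside. Origin: centre of the underside, z up. Weighs about 0.35 kg, or 0.7 kg with the steel core inside
- housing_b: same as housing_a
- housing_c: same as housing_a
- tray: grey open tray, 170 (x) x 276 (y) x 60 mm tall, fixed, with three cells side by side along its y, centres at y = -90, 0, +90 mm, each 158 x 84 mm inside, floor 5 mm thick; a housing stands in each cell, its x roughly along the tray's x. Origin: centre of the underside
- fixture: fixed press fixture; a housing slides in along its +x. Origin: on the table, below the centre of a housing that is fully home. Base plate x -170 to +80, y -80 to +134 mm; its top, the bed, is 15 mm above the table. Blue head over the back: x -5 to +70, y -73 to +73 mm, 190 mm tall, with a tunnel 100 mm wide, 108 mm high above the bed
- set_down (a point): point on the bed in front of the head, at x -90, y 0 of the fixture (15 mm above the table): a housing set down with its centre here, lengthwise along the fixture's x, has its lug clear of the head
- stop (a point): middle of the back plate's face, at the tunnel's end, x +70 of the fixture, 30 mm above the bed: it stops the sliding housing. Two guide rails, 14 mm high, 68 mm apart, lead to it; they are flared at the mouth (from x -37 to -5 mm, there about 90 mm apart)
- latch_grip (a point): on the latch's vertical axis, at mid-height of its black bar handle (76 mm long, 14 thick, 26 tall), 100 mm above the table; at x -81, y +95 mm in the fixture. In line with the bar a steel arm (105 mm from the axis, 14 thick, 45 to 59 mm above the table) turns with it
- latch (a joint): latch angle (rad), growing counter-clockwise seen from above, 0 open to 1.35 shut. The arm points along -2.92 + angle from the fixture's x axis: beside the bed at 0, across it behind the housing (fixture -y) at 1.35. A sprung detent resists (up to 0.2 N m) until half way, then clicks over to the stop
- mallet: hammer lying on the table (leave it alone). Origin: centre of its underside
- spanner: spanner lying on the table (leave it alone). Origin: centre of its underside
- jar: glass jar, 68 mm across, 100 mm tall (leave it alone). Origin: centre of its underside

How it is judged:
By the outcome, as a careful person would: the job done as asked, in the order asked, and still so for the second after the job is handed in, with the robot touching nothing.
It also fails if it takes over 72 s, if anything falls off the work surface, if the arm or the gripper's body presses on something with over 40 N, if the wrist force passes 120 N, or if a joint passes its speed limit or range.

## Working session

There is one attempt and no reset: what is moved stays moved. The work goes in short steps, Python scripts to look and compute and a tool call to move; the robot and the scene stay as the last step left them, time stands still between calls to the robot, and variables do not carry over. Pictures are saved under pics/ and viewed, and the job is handed in when it is done.

Besides the shell and the picture viewer there is one more tool, called as a command line: name --argument value ..., lists and objects as JSON in quotes. step_arm: Moves the arm, as the interface text tells. Its arguments: {"type":"object","properties":{"increments":{"type":"array"}},"required":["increments"]}

```bash
mkdir -p pics; ls; python3 - <<'E'
from bench import *
import cv2,numpy as np
o=get_obs(); print({k:np.round(v,4) for k,v in o.items()})
for n in("scene","top"):
    s=snapshot(n); cv2.imwrite(f"pics/{n}0.png",s["img"][:,:,::-1]); np.savez(f"pics/{n}0.npz",**s)
    print(n,s["K"].round(2).tolist(),s["T"].round(4).tolist())
E
```

```text
pics
{'time_s': np.float64(0.0), 'q': array([ 1.1411,  0.4695, -0.0486,  1.5337,  0.0241,  1.141 , -0.0823]), 'qd': array([ 0.0009,  0.0034,  0.0002, -0.0005,  0.0008, -0.0012, -0.0012]), 'effort': array([ 6.00000e-04, -5.10301e+01, -4.67000e-02, -2.37709e+01,
        1.06000e-02,  7.50000e-03, -0.00000e+00]), 'tool_pos': array([ 0.2631, -0.621 ,  0.2302]), 'tcp_rot': array([-3.1396e+00,  1.0000e-04,  4.0080e-01]), 'force': array([-0.3628, -0.3118, -0.6961]), 'wrist_torque': array([ 0.0087,  0.0581, -0.0254]), 'gripper_width': np.float64(0.0855)}
scene [[560.36, 0.0, 318.13], [0.0, 560.36, 241.83], [0.0, 0.0, 1.0]] [[-0.1355, 0.8397, -0.526, 1.1691], [0.9907, 0.12, -0.0636, 0.1417], [0.0097, -0.5297, -0.8481, 1.1066], [0.0, 0.0, 0.0, 1.0]]
top [[615.69, 0.0, 319.5], [0.0, 615.69, 237.14], [0.0, 0.0, 1.0]] [[0.0215, -0.9825, 0.1851, 0.3206], [-0.9997, -0.0225, -0.0029, 0.0775], [0.007, -0.185, -0.9827, 1.3449], [0.0, 0.0, 0.0, 1.0]]
```

View pics/scene0.png

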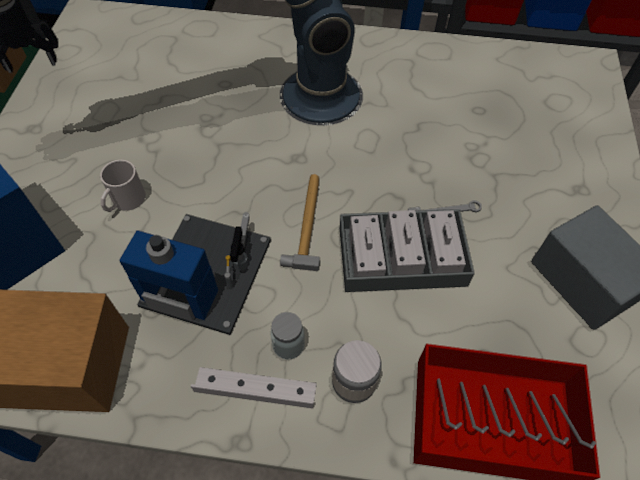

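View pics/top0.png

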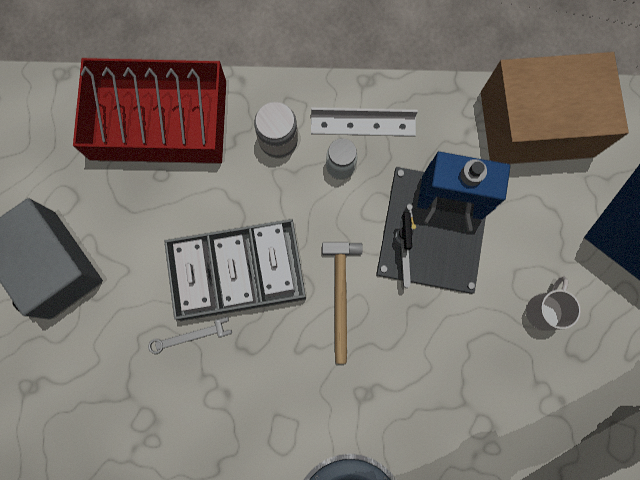

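```bash
python3 - <<'E'
import cv2
t=cv2.imread("pics/top0.png")
cv2.imwrite("pics/t_fix.png",cv2.resize(t[130:310,340:540],None,fx=3.3,fy=3.3,interpolation=cv2.INTER_CUBIC))
cv2.imwrite("pics/t_tray.png",cv2.resize(t[205:375,130:380],None,fx=3.2,fy=3.2,interpolation=cv2.INTER_CUBIC))
s=cv2.imread("pics/scene0.png")
cv2.imwrite("pics/s_fix.png",cv2.resize(s[200:340,110:330],None,fx=3.5,fy=3.5,interpolation=cv2.INTER_CUBIC))
E
```

```text
(no output)
```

View pics/t_fix.png

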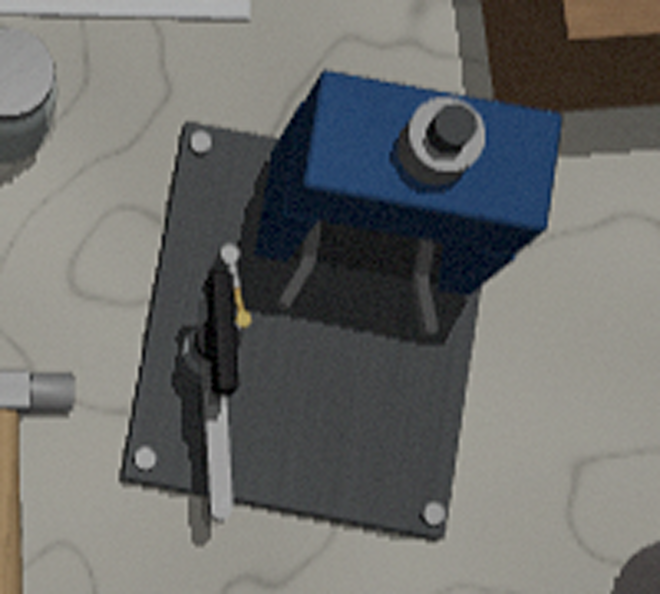

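View pics/t_tray.png

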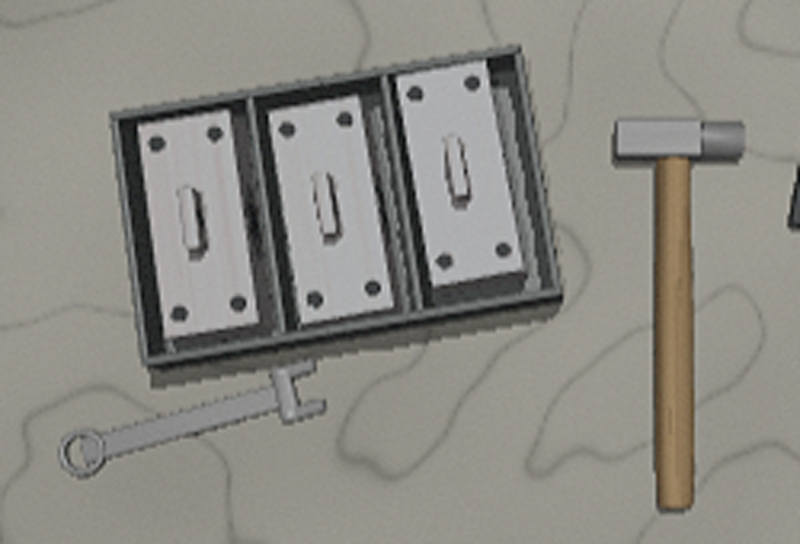

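View pics/s_fix.png

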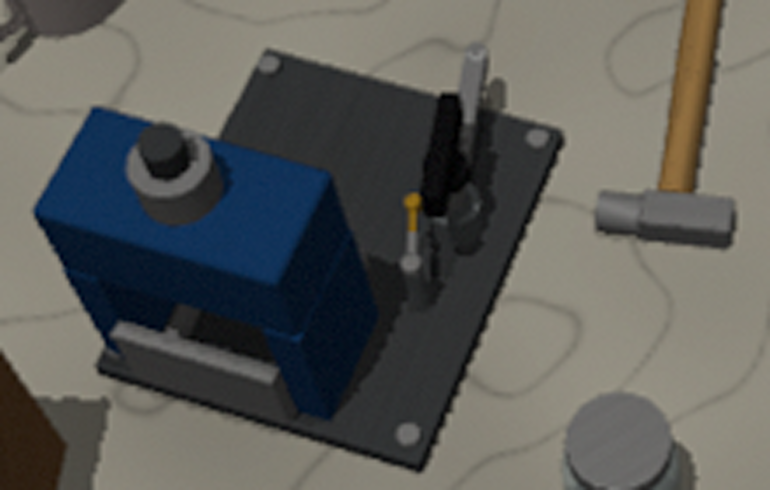

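```bash
cat > h.py <<'E'
import numpy as np,cv2
def load(n): return dict(np.load(f"pics/{n}.npz"))
def ray(s,uv,z):
    uv=np.atleast_2d(np.asarray(uv,float)); K,T=s["K"],s["T"]
    d=np.c_[(uv[:,0]-K[0,2])/K[0,0],(uv[:,1]-K[1,2])/K[1,1],np.ones(len(uv))]@T[:3,:3].T
    return T[:3,3]+d*((z-T[2,3])/d[:,2])[:,None]
def proj(s,p):
    p=np.atleast_2d(np.asarray(p,float)); T=s["T"]; c=(p-T[:3,3])@T[:3,:3]
    q=c@s["K"].T; return q[:,:2]/q[:,2:]
def fit(local,world):
    l=np.asarray(local,float);w=np.asarray(world)[:,:2]; lc,wc=l.mean(0),w.mean(0)
    H=(l-lc).T@(w-wc); a=np.arctan2(H[0,1]-H[1,0],H[0,0]+H[1,1])
    R=np.array([[np.cos(a),-np.sin(a)],[np.sin(a),np.cos(a)]]); t=wc-R@lc
    return a,t,np.linalg.norm(l@R.T+t-w,axis=1)
E
python3 - <<'E'
from h import *
t,s=load("top0"),load("scene0")
P=np.array([[121,482],[442,540],[187,122]])/3.3+[340,130]
L=[[-.17,.134],[-.17,-.08],[.08,.134]]
print("fix top",fit(L,ray(t,P,.015)))
P=np.array([[266,49],[563,131],[420,468],[98,367]])/3.5+[110,200]
L=[[-.17,-.08],[-.17,.134],[.08,.134],[.08,-.08]]
print("fix scene",fit(L,ray(s,P,.015)))
# housing tops
def tops(sn,n,roi,thr):
    g=cv2.cvtColor(sn["img"],cv2.COLOR_RGB2GRAY); m=np.zeros_like(g); x0,y0,x1,y1=roi
    m[y0:y1,x0:x1]=(g[y0:y1,x0:x1]>thr)*255
    m=cv2.morphologyEx(m,cv2.MORPH_OPEN,np.ones((3,3)))
    for c in cv2.findContours(m,cv2.RETR_EXTERNAL,cv2.CHAIN_APPROX_NONE)[0]:
        if cv2.contourArea(c)<500: continue
        w=ray(sn,c[:,0,:],.075)[:,:2]*1000
        r=cv2.minAreaRect(w.astype(np.float32)); print(n,np.round(r[0],1),np.round(r[1],1),round(r[2],1), "px",c[:,0].mean(0).round())
    cv2.imwrite(f"pics/m_{n}.png",m)
g=cv2.cvtColor(t["img"],cv2.COLOR_RGB2GRAY);print(g[270,175:300:4])
tops(t,"top",(168,222,302,318),165)
tops(s,"scene",(342,205,470,275),165)
# tray rim
P=np.array([[111,115],[519,47],[561,295],[149,364]])/3.2+[130,205]
L=[[.085,.138],[.085,-.138],[-.085,-.138],[-.085,.138]]
print("tray",fit(L,ray(t,P,.06)))
# lugs top crop
for a,b in ([[181,188],[197,252]],[[314,174],[330,238]],[[448,136],[462,202]]):
    w=ray(t,np.array([a,b])/3.2+[130,205],.103);print("lug",w.mean(0).round(4),np.degrees(np.arctan2(*(w[0]-w[1])[[1,0]])),np.linalg.norm(w[0]-w[1]))
E
```

```text
fix top (np.float64(-0.1701902567952362), array([ 0.63403619, -0.21374242]), array([0.00141423, 0.00150061, 0.00108264]))
fix scene (np.float64(-0.16852460412771242), array([ 0.63997902, -0.20932792]), array([0.0005248 , 0.00126703, 0.00045169, 0.00207364]))
[ 26 168 167 163  56 175 165 174  40  87  42 179 172 176 174  90 175 174
 184 110  96  31 175 174 179 136 173 174 174 108  62 112]
top [475.7 337.9] [136.6  58.7] 11.0 px [192. 279.]
top [487.  252.5] [136.7  58.7] 11.8 px [234. 273.]
top [512.8 169.8] [137.2  58.8] 12.1 px [274. 260.]
tray (np.float64(0.1940859692399512), array([0.49119176, 0.25014432]), array([0.00121116, 0.00270624, 0.00229687, 0.00453239]))
lug [0.473  0.3366 0.103 ] 17.262580091053533 0.042429956848926004
lug [0.4839 0.2529 0.103 ] 16.58973736805962 0.04242216073078019
lug [0.5095 0.1694 0.103 ] 13.856428217431972 0.04355646638108615
```

```bash
python3 - <<'E'
import cv2
s=cv2.imread("pics/scene0.png")
cv2.imwrite("pics/s_tray.png",cv2.resize(s[195:300,330:490],None,fx=5,fy=5,interpolation=cv2.INTER_CUBIC))
cv2.imwrite("pics/s_jars.png",cv2.resize(s[290:420,180:400],None,fx=3.5,fy=3.5,interpolation=cv2.INTER_CUBIC))
E
```

```text
(no output)
```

View pics/s_tray.png

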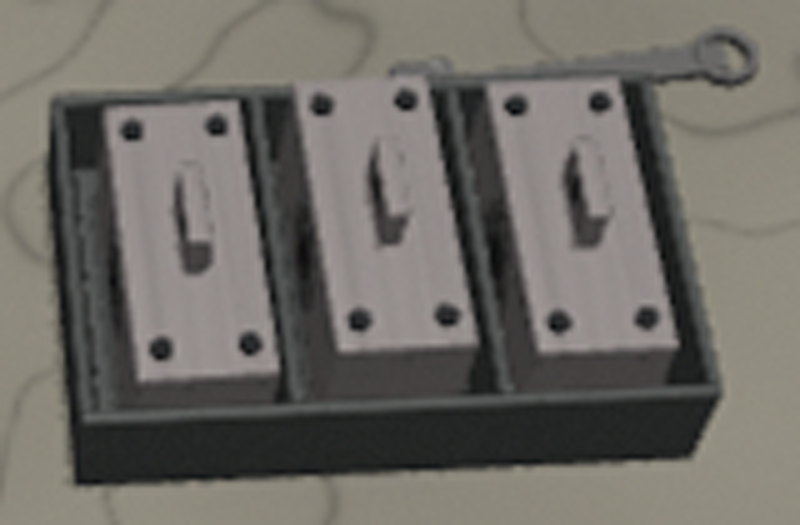

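```bash
python3 - <<'E'
from h import *
t,s=load("top0"),load("scene0")
L=[[-.07,-.03],[-.07,.03],[.07,.03],[.07,-.03]]
for C in ([(103,105),(238,100),(282,372),(140,382)],[(293,83),(427,77),(477,345),(337,353)],[(487,82),(620,78),(678,345),(540,352)]):
    print("scene housing",fit(L,ray(s,np.array(C)/5+[330,195]-.4,.075)))
def C(pts): return np.array(pts)/3.2+[130,205]-.35
for P in ([(138,125),(228,110),(258,325),(163,338)],[(267,110),(360,95),(395,308),(300,322)],[(395,75),(487,60),(523,270),(432,285)]):
    print("top housing",fit([[.07,.03],[.07,-.03],[-.07,-.03],[-.07,.03]],ray(t,C(P),.075)))
# screws in fixture both views, triangulate
def tri(ut,us):
    A=[];b=[]
    for sn,u in((t,ut),(s,us)):
        o=sn["T"][:3,3]; d=(ray(sn,[u],0)[0]-o);d/=np.linalg.norm(d);M=np.eye(3)-np.outer(d,d);A.append(M);b.append(M@o)
    p=np.linalg.lstsq(np.vstack(A),np.hstack(b),rcond=None)[0]
    return p.round(4), [round(float(np.linalg.norm(A[i]@p-b[i])),4) for i in(0,1)]
ct=lambda p:np.array(p)/3.3+[340,130]-.35
cs=lambda p:np.array(p)/3.5+[110,200]-.35
for n,a,b in (("nl",(145,458),(537,138)),("nr",(433,513),(269,64)),("fl",(200,141),(408,434)),("handle near end",(228,390),(449,98)),("handle far",(216,268),(433,212))):
    a_=ct(a);b_=cs(b); print(n,tri(a_,b_),ray(t,[a_],.018)[0].round(4),ray(s,[b_],.018)[0].round(4))
E
```

```text
scene housing (np.float64(0.21273255085760967), array([0.51380076, 0.17085121]), array([0.00131074, 0.00039334, 0.00035587, 0.00071716]))
scene housing (np.float64(0.20036580266674642), array([0.48894726, 0.25321484]), array([4.21631760e-04, 5.31011253e-04, 3.65627299e-04, 2.00683153e-05]))
scene housing (np.float64(0.18967385869388734), array([0.47655071, 0.33901469]), array([0.00023291, 0.00063799, 0.00065682, 0.00035273]))
top housing (np.float64(0.18438363106636044), array([0.47501096, 0.33813489]), array([0.0004947 , 0.0010035 , 0.00157827, 0.00043193]))
top housing (np.float64(0.19996999622950168), array([0.48721352, 0.25214158]), array([0.0014401 , 0.00046194, 0.00185477, 0.00052754]))
top housing (np.float64(0.20244933574971644), array([0.51285233, 0.16952351]), array([0.00107001, 0.00040633, 0.00080173, 0.0005582 ]))
nl (array([ 0.5044, -0.0666,  0.0179]), [0.0005, 0.0005]) [ 0.5045 -0.0671  0.018 ] [ 0.5045 -0.066   0.018 ]
nr (array([ 0.4722, -0.2554,  0.0181]), [0.0007, 0.0007]) [ 0.4724 -0.2562  0.018 ] [ 0.4722 -0.2547  0.018 ]
fl (array([ 0.7219, -0.1034,  0.0188]), [0.0004, 0.0004]) [ 0.7222 -0.1039  0.018 ] [ 0.7215 -0.1032  0.018 ]
handle near end (array([ 0.5362, -0.1087,  0.104 ]), [0.0004, 0.0004]) [ 0.5512 -0.122   0.018 ] [ 0.4819 -0.1296  0.018 ]
handle far (array([ 0.6144, -0.102 ,  0.1004]), [0.0005, 0.0005]) [ 0.634  -0.1144  0.018 ] [ 0.569  -0.1214  0.018 ]
```

step_arm --increments '[[-1, [0.4, -0.5, 0], 0], [-1, [0.8, -0.95, 0], 0], [-1, [0.8, -0.95, 0], 0], [-1, [0.8, -0.95, 0], 0], [-1, [0.8, -0.95, 0], 0], [-1, [0.8, -0.95, 0], 0], [-1, [0.8, -0.95, 0], 0], [-1, [0.8, -0.95, 0], 0], [-1, [0.8, -0.95, 0], 0], [-1, [0.8, -0.95, 0], 0], [-1, [0.8, -0.95, 0], 0], [-1, [0.8, -0.95, 0], 0], [-1, [0.8, -0.95, 0], 0], [-1, [0.8, -0.95, 0], 0]]'

```text
time_s: 1.85
tool_pos: [0.4117, -0.1247, 0.2264]
tcp_rot: [-3.132, 0.005, 0.395]
force: [0.2, 0.7, 0.1]
gripper_width: 0.0853
```

```bash
cat >> h.py <<'E'
FX=np.array([.637,-.213]); FA=-.168
def fx(x,y): 
    c,s=np.cos(FA),np.sin(FA); return FX+np.array([c*x-s*y,s*x+c*y])
def go(x,y,z,yaw):
    from bench import get_obs
    o=get_obs(); p=o["tool_pos"]; r=o["tcp_rot"]; a=r[2]
    d=np.array([x,y,z])-p
    print("t",round(float(o["time_s"]),2),"pos",p.round(4),"rot",r.round(3),"F",o["force"].round(2),"w",round(float(o["gripper_width"]),4))
    print("tool shift units",np.round([(d[0]*np.cos(a)+d[1]*np.sin(a))/.03,(d[0]*np.sin(a)-d[1]*np.cos(a))/.03,-d[2]/.03],3),"turn",round(-((yaw-a+np.pi)%(2*np.pi)-np.pi),3))
E
python3 -c "
from h import *
go(.5133,.1702,.15,.205)"
```

```text
t 1.85 pos [ 0.4117 -0.1247  0.2264] rot [-3.132  0.005  0.395] F [0.22 0.65 0.14] w 0.0853
tool shift units [ 6.907 -7.773  2.548] turn 0.19
```

step_arm --increments '[[-1, [0.8, -0.95, 0], 0], [-1, [0.8, -0.95, 0], 0], [-1, [0.8, -0.95, 0], 0], [-1, [0.8, -0.95, 0], 0], [-1, [0.8, -0.95, 0.2], 0], [-1, [0.8, -0.95, 0.3], 0], [-1, [0.8, -0.9, 0.3], 0], [-0.3, [0.5, -0.5, 0.3], 0.05], [-0.3, [0, 0, 0], 0.14], [-0.3, [0, 0, 0], 0], [-0.3, [0, 0, 0], 0]]'

```text
time_s: 3.22
tool_pos: [0.4979, 0.1539, 0.1909]
tcp_rot: [-3.132, 0.011, 0.207]
force: [-0.0, 0.2, 0.8]
gripper_width: 0.056
```

```bash
python3 -c "
from h import *
go(.5133,.1702,.08,.205)
from bench import *
s=snapshot('top');np.savez('pics/top1.npz',**s)
cv2.imwrite('pics/top1.png',cv2.resize(s['img'][180:340,140:340,::-1],None,fx=3.5,fy=3.5,interpolation=cv2.INTER_CUBIC))
o=get_obs();print(o['q'].round(3))"
```

```text
t 3.23 pos [0.4979 0.1539 0.1909] rot [-3.132  0.011  0.207] F [-0.03  0.19  0.8 ] w 0.056
tool shift units [ 0.613 -0.427  3.695] turn 0.002
[ 0.057  0.313 -0.524  1.912  0.173  0.972 -1.91 ]
```

View pics/top1.png

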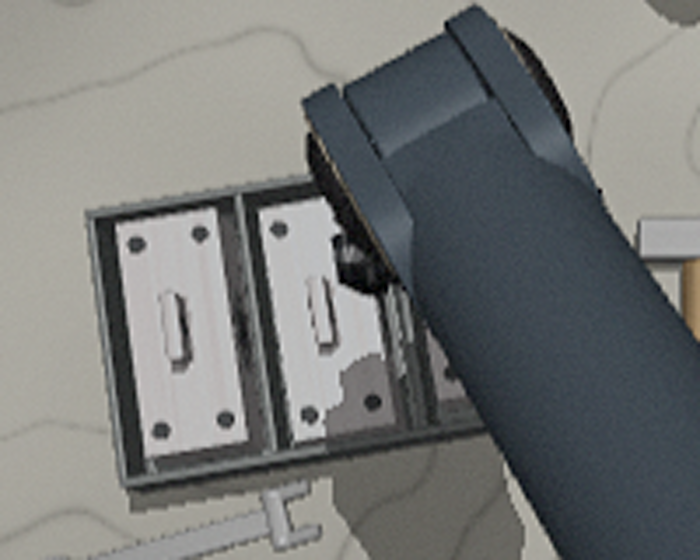

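step_arm --increments '[[-0.3, [0.6, -0.43, 0], 0], [-0.3, [0, 0, 0.6], 0], [-0.3, [0, 0, 0.9], 0], [-0.3, [0, 0, 0.9], 0], [-0.3, [0, 0, 0.6], 0], [-0.3, [0, 0, 0], 0]]'

```text
time_s: 4.03
tool_pos: [0.508, 0.1644, 0.0942]
tcp_rot: [-3.136, 0.018, 0.206]
force: [-0.0, 0.3, 0.2]
gripper_width: 0.0552
```

```bash
python3 -c "
from h import *
go(.5133,.1702,.08,.205)
from bench import *
s=snapshot('scene')
cv2.imwrite('pics/sc2.png',cv2.resize(s['img'][130:290,320:500,::-1],None,fx=3.5,fy=3.5,interpolation=cv2.INTER_CUBIC))
o=get_obs();print(o['q'].round(3))"
```

```text
t 4.03 pos [0.508  0.1644 0.0942] rot [-3.136  0.018  0.206] F [-0.04  0.26  0.16] w 0.0552
tool shift units [ 0.213 -0.154  0.474] turn 0.001
[-0.011  0.459 -0.479  1.965  0.276  0.797 -2.01 ]
```

View pics/sc2.png

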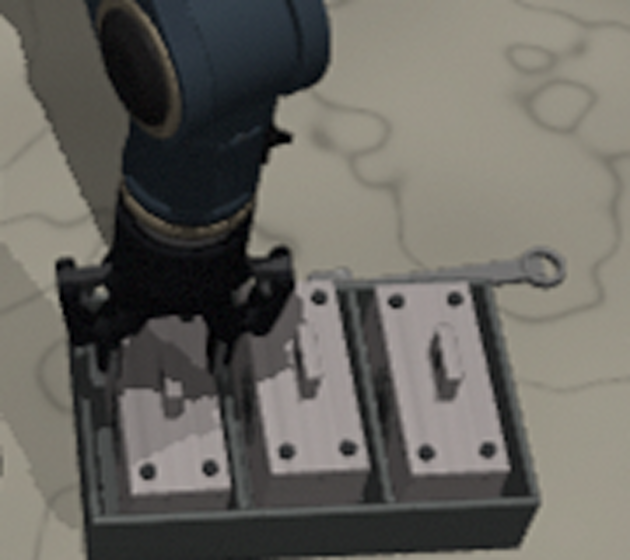

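step_arm --increments '[[-0.3, [0.25, -0.18, 0.2], 0], [-0.3, [0, 0, 0.22], 0], [-0.3, [0, 0, 0], 0], [1, [0, 0, 0], 0], [1, [0, 0, 0], 0], [1, [0, 0, 0], 0], [1, [0, 0, 0], 0], [1, [0, 0, 0], 0]]'

```text
time_s: 5.08
tool_pos: [0.5163, 0.1721, 0.0835]
tcp_rot: [-3.135, 0.012, 0.206]
force: [0.1, 0.4, -0.8]
gripper_width: 0.0087
```

```bash
python3 -c "
from h import *
go(.5133,.1702,.08,.205)"
```

```text
t 5.08 pos [0.5163 0.1721 0.0835] rot [-3.135  0.012  0.206] F [ 0.12  0.37 -0.78] w 0.0087
tool shift units [-0.111  0.041  0.116] turn 0.001
```

step_arm --increments '[[1, [0, 0, -0.3], 0], [1, [0, 0, -0.3], 0], [1, [0, 0, -0.2], 0], [1, [0, 0, 0], 0], [1, [0, 0, 0], 0], [1, [0, 0, 0], 0]]'

```text
time_s: 5.82
tool_pos: [0.5155, 0.1712, 0.1084]
tcp_rot: [-3.136, 0.014, 0.206]
force: [-0.3, 0.0, -3.8]
gripper_width: 0.0086
```

```bash
python3 -c "
from h import *
go(.5133,.1702,.08,.205)
from bench import *
print(get_obs()['wrist_torque'])
s=snapshot('scene')
cv2.imwrite('pics/sc3.png',cv2.resize(s['img'][130:290,320:500,::-1],None,fx=3.5,fy=3.5,interpolation=cv2.INTER_CUBIC))"
```

```text
t 5.83 pos [0.5155 0.1712 0.1084] rot [-3.136  0.014  0.206] F [-0.29  0.05 -3.81] w 0.0086
tool shift units [-0.079  0.017  0.946] turn 0.001
[-0.02649403 -0.01517209 -0.02395123]
```

View pics/sc3.png

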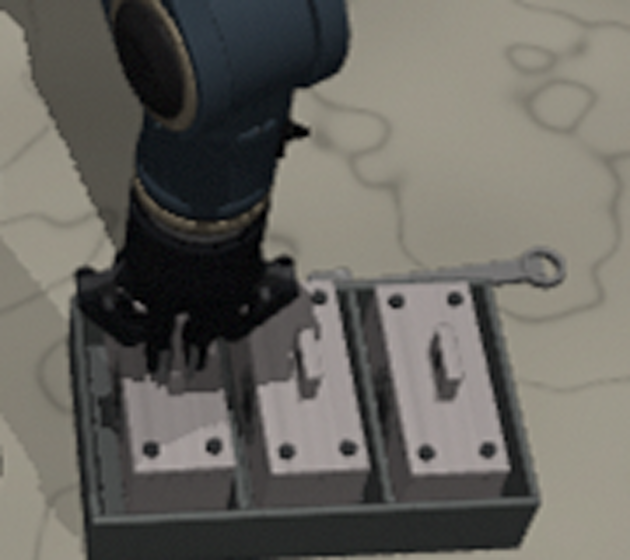

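step_arm --increments '[[1, [0, 0, 0.3], 0], [1, [0, 0, 0.3], 0], [1, [0, 0, 0.2], 0], [1, [0, 0, 0.05], 0], [1, [0, 0, 0], 0]]'

```text
time_s: 6.5
tool_pos: [0.515, 0.1713, 0.0837]
tcp_rot: [-3.138, 0.016, 0.206]
force: [0.4, 0.3, -3.2]
gripper_width: 0.0087
```

```bash
python3 -c "
from h import *
go(.488,.2527,.12,.2)"
```

```text
t 6.5 pos [0.515  0.1713 0.0837] rot [-3.138  0.016  0.206] F [ 0.39  0.25 -3.21] w 0.0087
tool shift units [-0.325 -2.841 -1.21 ] turn 0.006
```

step_arm --increments '[[1, [0, 0, 0.06], 0], [1, [0, 0, 0.03], 0], [-0.3, [0, 0, 0], 0], [-0.3, [0, 0, 0], 0], [-0.3, [0, 0, -0.5], 0], [-0.3, [0, 0, -0.9], 0], [-0.3, [0, -0.4, -0.2], 0], [-0.3, [-0.1, -0.9, 0], 0], [-0.3, [-0.1, -0.9, 0], 0], [-0.3, [-0.1, -0.6, 0], 0], [-0.3, [0, 0, 0], 0]]'

```text
time_s: 7.88
tool_pos: [0.4893, 0.2574, 0.1344]
tcp_rot: [-3.138, 0.013, 0.206]
force: [-1.0, -1.0, 0.2]
gripper_width: 0.0556
```

```bash
python3 -c "
from h import *
go(.488,.2527,.08,.2)
from bench import *
print(get_obs()['q'].round(2))
s=snapshot('scene')
cv2.imwrite('pics/sc4.png',cv2.resize(s['img'][130:290,320:500,::-1],None,fx=3.5,fy=3.5,interpolation=cv2.INTER_CUBIC))"
```

```text
t 7.88 pos [0.4893 0.2574 0.1344] rot [-3.138  0.013  0.206] F [-1.01 -0.96  0.25] w 0.0556
tool shift units [-0.073  0.144  1.813] turn 0.006
[-0.16  0.43 -0.51  1.89  0.26  0.89 -2.16]
```

View pics/sc4.png

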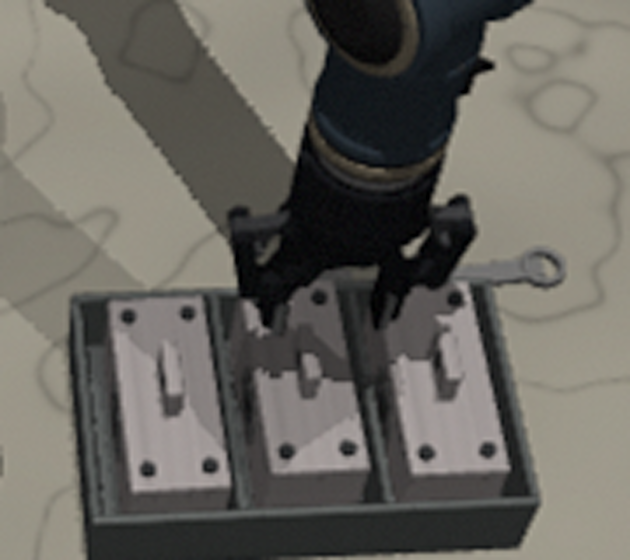

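step_arm --increments '[[-0.3, [-0.08, 0.15, 0.6], 0.006], [-0.3, [0, 0, 0.7], 0], [-0.3, [0, 0, 0.45], 0], [-0.3, [0, 0, 0.15], 0], [1, [0, 0, 0], 0], [1, [0, 0, 0], 0], [1, [0, 0, 0], 0], [1, [0, 0, 0], 0], [1, [0, 0, 0], 0]]'

```text
time_s: 9.05
tool_pos: [0.4899, 0.2478, 0.0763]
tcp_rot: [-3.14, 0.012, 0.193]
force: [-0.6, 1.5, -2.3]
gripper_width: 0.0093
```

```bash
python3 -c "
from h import *
go(.488,.2527,.08,.2)"
```

```text
t 9.05 pos [0.4899 0.2478 0.0763] rot [-3.14   0.012  0.193] F [-0.59  1.54 -2.29] w 0.0093
tool shift units [-0.03  -0.171 -0.124] turn -0.007
```

step_arm --increments '[[1, [0, 0, -0.3], 0], [1, [0, 0, -0.3], 0], [1, [0, 0, -0.2], 0], [1, [0, 0, 0], 0], [1, [0, 0, 0], 0], [1, [0, 0, 0], 0]]'

```text
time_s: 9.8
tool_pos: [0.4892, 0.2458, 0.1006]
tcp_rot: [3.141, 0.015, 0.192]
force: [-0.3, 0.4, -7.2]
gripper_width: 0.0087
```

```bash
python3 -c "
from h import *
go(.488,.2527,.08,.2)
from bench import *
s=snapshot('scene')
cv2.imwrite('pics/sc5.png',cv2.resize(s['img'][130:290,320:500,::-1],None,fx=3.5,fy=3.5,interpolation=cv2.INTER_CUBIC))"
```

```text
t 9.8 pos [0.4892 0.2458 0.1006] rot [3.141 0.015 0.192] F [-0.32  0.43 -7.18] w 0.0087
tool shift units [ 0.006 -0.234  0.687] turn -0.008
```

View pics/sc5.png

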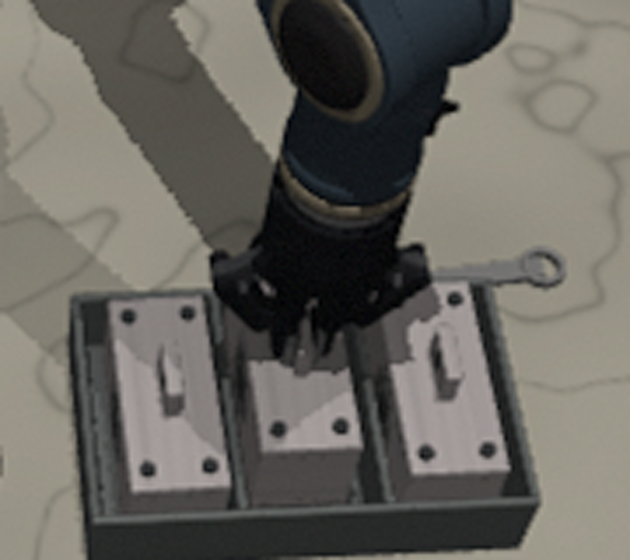

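```bash
python3 -c "
from h import *
print(fx(-.091,0))
go(*fx(-.091,0),.245,-.168)"
```

```text
[ 0.54728117 -0.19778381]
t 9.85 pos [0.4891 0.2457 0.1006] rot [3.141 0.015 0.192] F [ 0.31  0.68 -6.71] w 0.009
tool shift units [-0.914 14.882 -4.814] turn 0.36
```

step_arm --increments '[[1, [0, 0, -0.4], 0], [1, [0, 0, -0.8], 0], [1, [0, 0, -0.8], 0], [1, [0, 0, -0.8], 0], [1, [0, 0, -0.8], 0], [1, [0, 0, -0.6], 0], [1, [0, 0, -0.4], 0], [1, [0, 0, 0], 0]]'

```text
time_s: 10.85
tool_pos: [0.4902, 0.2469, 0.2466]
tcp_rot: [3.141, 0.014, 0.194]
force: [0.8, 0.6, -7.4]
gripper_width: 0.0095
```

```bash
python3 -c "
from h import *
go(*fx(-.091,0),.245,-.168)"
```

```text
t 10.85 pos [0.4902 0.2469 0.2466] rot [3.141 0.014 0.194] F [ 0.8   0.61 -7.43] w 0.0095
tool shift units [-0.991 14.912  0.053] turn 0.362
```

step_arm --increments '[[1, [-0.1, 0.4, 0], 0], [1, [-0.2, 0.7, 0], 0], [1, [-0.2, 0.85, 0], 0], [1, [-0.2, 0.85, 0], 0], [1, [-0.2, 0.85, 0], 0], [1, [-0.2, 0.85, 0], 0], [1, [-0.2, 0.85, 0], 0], [1, [-0.2, 0.85, 0], 0], [1, [-0.2, 0.85, 0], 0], [1, [-0.2, 0.85, 0], 0.03], [1, [-0.1, 0.85, 0], 0.05], [1, [0, 0.85, 0], 0.05], [1, [0, 0.85, 0], 0.05], [1, [0, 0.85, 0], 0.05], [1, [0, 0.85, 0], 0.05], [1, [0, 0.7, 0], 0.04], [1, [0, 0.6, 0], 0.02], [1, [0, 0.4, 0], 0], [1, [0, 0, 0], 0], [1, [0, 0, 0], 0]]'

```text
time_s: 13.35
tool_pos: [0.4677, -0.2039, 0.2401]
tcp_rot: [3.127, 0.033, -0.173]
force: [-0.2, 1.4, -6.5]
gripper_width: 0.0089
```

```bash
python3 -c "
from h import *
go(*fx(-.091,0),.16,-.168)
from bench import *
s=snapshot('scene')
cv2.imwrite('pics/sc6.png',cv2.resize(s['img'][100:340,60:360,::-1],None,fx=2.5,fy=2.5,interpolation=cv2.INTER_CUBIC))"
```

```text
t 13.35 pos [ 0.4677 -0.2039  0.2401] rot [ 3.127  0.033 -0.173] F [-0.24  1.4  -6.54] w 0.0089
tool shift units [ 2.58  -0.657  2.669] turn -0.005
```

View pics/sc6.png

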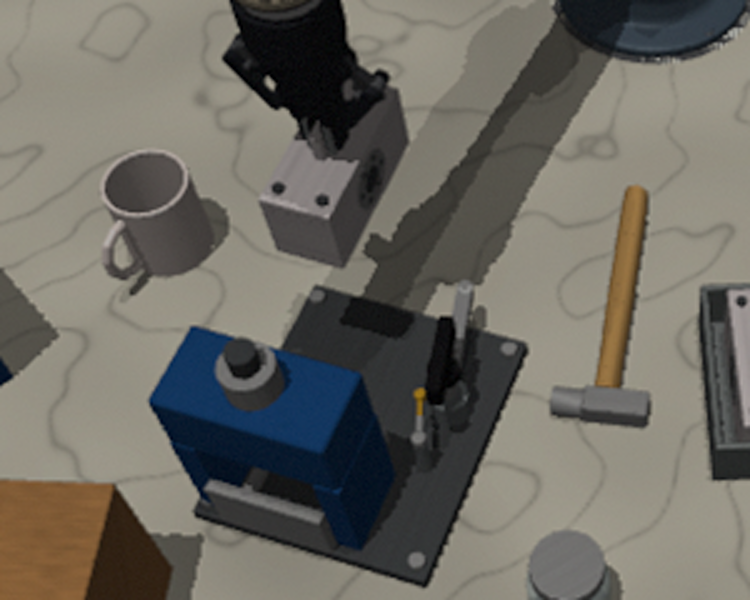

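step_arm --increments '[[1, [0.4, -0.1, 0], 0], [1, [0.7, -0.2, 0], 0], [1, [0.7, -0.2, 0], 0], [1, [0.5, -0.15, 0], 0], [1, [0.2, 0, 0], -0.005], [1, [0, 0, 0.5], 0], [1, [0, 0, 0.8], 0], [1, [0, 0, 0.8], 0], [1, [0, 0, 0.5], 0], [1, [0, 0, 0], 0], [1, [0, 0, 0], 0]]'

```text
time_s: 14.78
tool_pos: [0.5447, -0.1951, 0.1542]
tcp_rot: [3.128, 0.036, -0.164]
force: [0.2, 1.0, -6.7]
gripper_width: 0.0093
```

```bash
python3 -c "
from h import *
go(*fx(-.091,0),.088,-.168)
from bench import *
s=snapshot('scene');np.savez('pics/sc7.npz',**s)
cv2.imwrite('pics/sc7.png',cv2.resize(s['img'][130:340,60:330,::-1],None,fx=2.8,fy=2.8,interpolation=cv2.INTER_CUBIC))"
```

```text
t 14.78 pos [ 0.5447 -0.1951  0.1542] rot [ 3.128  0.036 -0.164] F [ 0.2   0.95 -6.67] w 0.0093
tool shift units [0.101 0.075 2.207] turn 0.004
```

View pics/sc7.png

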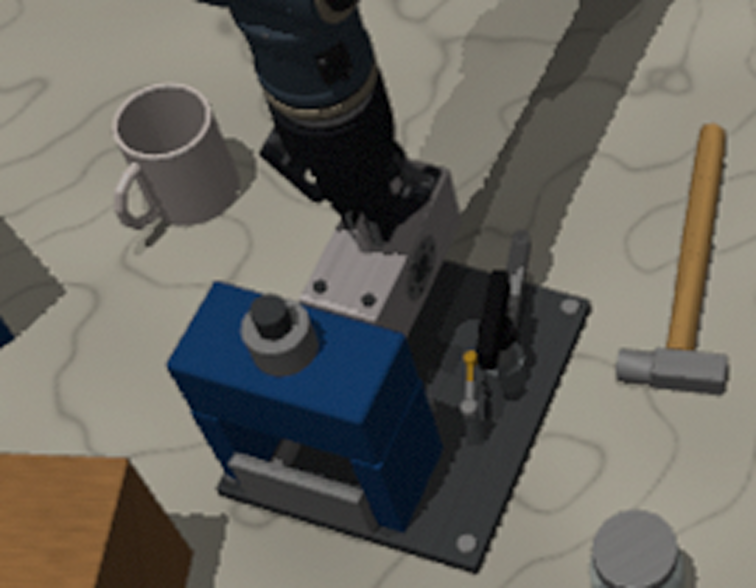

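step_arm --increments '[[1, [0.1, 0.08, 0.5], 0.004], [1, [0.04, 0, 0.6], 0], [1, [0.04, 0, 0.5], 0], [1, [0, 0, 0.3], 0], [1, [0, 0, 0.15], 0], [1, [0, 0, 0], 0], [1, [0, 0, 0], 0]]'

```text
time_s: 15.7
tool_pos: [0.5486, -0.1993, 0.0892]
tcp_rot: [3.127, 0.034, -0.168]
force: [0.0, -0.5, -7.3]
gripper_width: 0.009
```

```bash
python3 -c "
from h import *
go(*fx(-.091,0),.087,-.168)"
```

```text
t 15.7 pos [ 0.5486 -0.1993  0.0892] rot [ 3.127  0.034 -0.168] F [ 0.04 -0.52 -7.32] w 0.009
tool shift units [-0.052 -0.044  0.073] turn 0.0
```

step_arm --increments '[[1, [-0.03, -0.04, 0.06], 0], [1, [0, 0, 0.05], 0], [1, [0, 0, 0], 0]]'

```text
time_s: 16.08
tool_pos: [0.5484, -0.1981, 0.0876]
tcp_rot: [3.127, 0.032, -0.168]
force: [0.1, -1.3, -6.8]
gripper_width: 0.0092
```

```bash
python3 -c "
from h import *
go(*fx(-.091,0),.087,-.168)"
```

```text
t 16.07 pos [ 0.5484 -0.1981  0.0876] rot [ 3.127  0.032 -0.168] F [ 0.15 -1.3  -6.84] w 0.0092
tool shift units [-0.037 -0.005  0.021] turn 0.0
```

step_arm --increments '[[1, [0, 0, 0.08], 0], [1, [0, 0, 0.06], 0], [1, [0, 0, 0.05], 0]]'

```text
time_s: 16.45
tool_pos: [0.5482, -0.1985, 0.087]
tcp_rot: [3.126, 0.031, -0.169]
force: [-5.2, 0.2, 4.4]
gripper_width: 0.009
```

step_arm --increments '[[0, [0, 0, 0], 0], [-0.3, [0, 0, 0], 0], [-0.3, [0, 0, 0], 0], [-0.3, [0, 0, -0.5], 0], [-0.3, [0, 0, -0.9], 0], [-1, [0, 0, -0.9], 0], [-1, [-0.7, 0, -0.6], 0], [-1, [-0.7, 0, 0], 0], [-1, [-0.6, 0, 0], 0], [-1, [-0.5, 0, 0], 0], [-1, [0, 0, 0], 0]]'

```text
time_s: 17.82
tool_pos: [0.4799, -0.1855, 0.1863]
tcp_rot: [3.124, 0.016, -0.168]
force: [-0.2, -0.5, 1.5]
gripper_width: 0.0858
```

```bash
python3 -c "
from h import *
go(*fx(-.15,0),.05,-.168)
from bench import *
s=snapshot('scene');np.savez('pics/sc8.npz',**s)
cv2.imwrite('pics/sc8.png',cv2.resize(s['img'][150:340,90:300,::-1],None,fx=3,fy=3,interpolation=cv2.INTER_CUBIC))
s=snapshot('top');np.savez('pics/tp8.npz',**s)
cv2.imwrite('pics/tp8.png',cv2.resize(s['img'][130:310,340:540,::-1],None,fx=3.3,fy=3.3,interpolation=cv2.INTER_CUBIC))"
```

```text
t 17.82 pos [ 0.4799 -0.1855  0.1863] rot [ 3.124  0.016 -0.168] F [-0.25 -0.47  1.51] w 0.0858
tool shift units [0.316 0.028 4.544] turn -0.0
```

View pics/sc8.png

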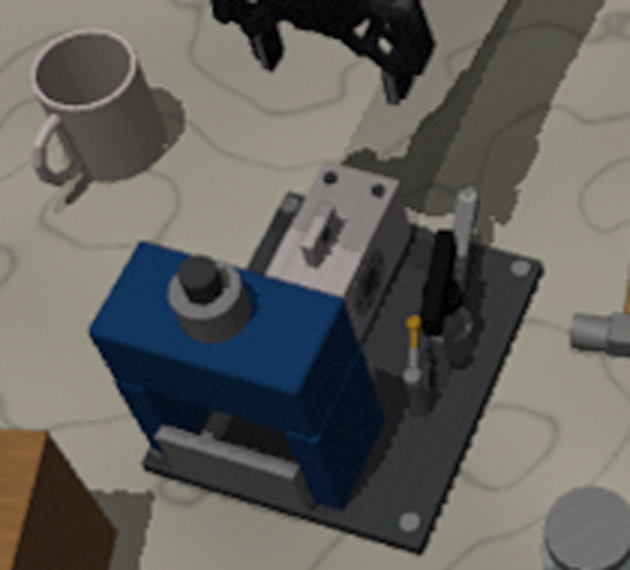

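View pics/tp8.png

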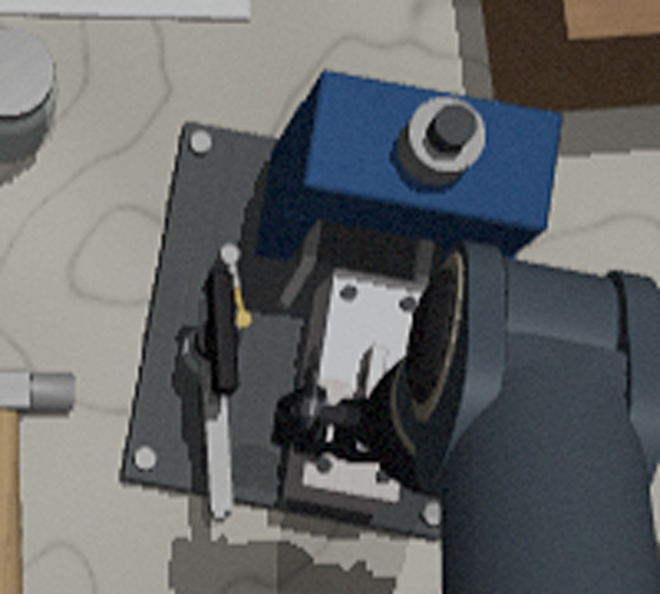

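```bash
python3 -c "
from h import *
s,t=load('sc8'),load('tp8')
def inv(w):
    c,q=np.cos(FA),np.sin(FA); d=w[:,:2]-FX; return np.c_[c*d[:,0]+q*d[:,1],-q*d[:,0]+c*d[:,1]].round(4)
print('scene near corners',inv(ray(s,np.array([(328,161),(400,181)])/3+[90,150]-.35,.085)))
print('scene screws',inv(ray(s,np.array([(330,178),(378,190)])/3+[90,150]-.35,.085)))
print('top far-left/near-left/near-right',inv(ray(t,np.array([(335,267),(301,487),(399,502)])/3.3+[340,130]-.35,.085)))
print('top screws FL FR NL NR',inv(ray(t,np.array([(349,292),(408,304),(323,465),(382,477)])/3.3+[340,130]-.35,.085)))
print('ball/yellow',inv(ray(t,np.array([(230,252),(243,320)])/3.3+[340,130]-.35,.08)))
"
```

```text
scene near corners [[-0.1622 -0.0274]
 [-0.1617  0.0307]]
scene screws [[-0.1484 -0.0197]
 [-0.1492  0.0184]]
top far-left/near-left/near-right [[-0.0216  0.0292]
 [-0.165   0.0286]
 [-0.1627 -0.033 ]]
top screws FL FR NL NR [[-0.036   0.018 ]
 [-0.0366 -0.0201]
 [-0.1487  0.0172]
 [-0.1492 -0.0202]]
ball/yellow [[-0.0233  0.096 ]
 [-0.0656  0.0807]]
```

step_arm --increments '[[-1, [0.25, -0.05, 0.4], 0], [-1, [0, 0, 0.8], 0], [-1, [0, 0, 0.8], 0], [-1, [0, 0, 0.5], 0], [-1, [0, 0, 0], 0], [-1, [0, 0, 0], 0]]'

```text
time_s: 18.68
tool_pos: [0.4923, -0.1861, 0.1058]
tcp_rot: [3.126, 0.014, -0.166]
force: [0.5, 0.5, -0.3]
gripper_width: 0.0857
```

```bash
python3 -c "
from h import *
go(*fx(-.153,0),.05,-.168)
from bench import *
s=snapshot('scene')
cv2.imwrite('pics/sc9.png',cv2.resize(s['img'][150:340,90:300,::-1],None,fx=3,fy=3,interpolation=cv2.INTER_CUBIC))"
```

```text
t 18.68 pos [ 0.4923 -0.1861  0.1058] rot [ 3.126  0.014 -0.166] F [ 0.49  0.52 -0.26] w 0.0857
tool shift units [-0.196  0.078  1.859] turn 0.002
```

View pics/sc9.png

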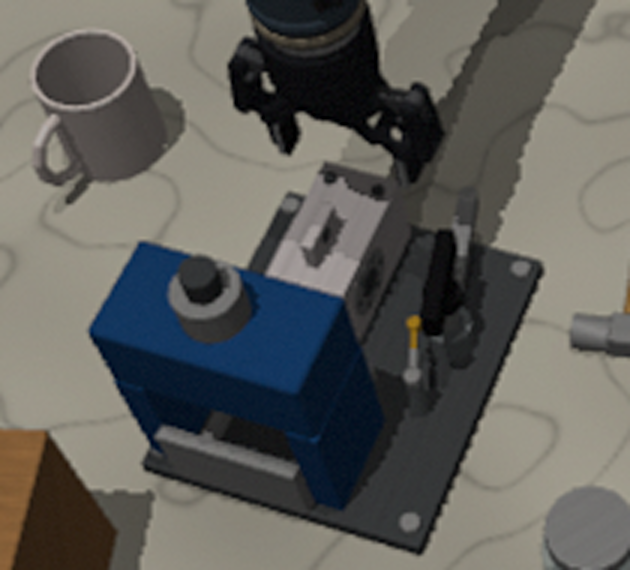

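step_arm --increments '[[-1, [-0.18, 0.05, 0], 0.002], [-1, [0, 0, 0.4], 0], [-1, [0, 0, 0.6], 0], [-1, [0, 0, 0.5], 0], [-1, [0, 0, 0.3], 0], [-1, [0, 0, 0], 0]]'

```text
time_s: 19.48
tool_pos: [0.4863, -0.1881, 0.0507]
tcp_rot: [3.125, 0.01, -0.169]
force: [1.0, -0.5, 0.1]
gripper_width: 0.085
```

```bash
python3 -c "
from h import *
go(*fx(-.153,0),.05,-.168)
from bench import *
s=snapshot('scene')
cv2.imwrite('pics/sc10.png',cv2.resize(s['img'][150:340,90:300,::-1],None,fx=3,fy=3,interpolation=cv2.INTER_CUBIC))"
```

```text
t 19.48 pos [ 0.4863 -0.1881  0.0507] rot [ 3.125  0.01  -0.169] F [ 0.99 -0.55  0.11] w 0.085
tool shift units [-0.009 -0.023  0.024] turn -0.001
```

View pics/sc10.png

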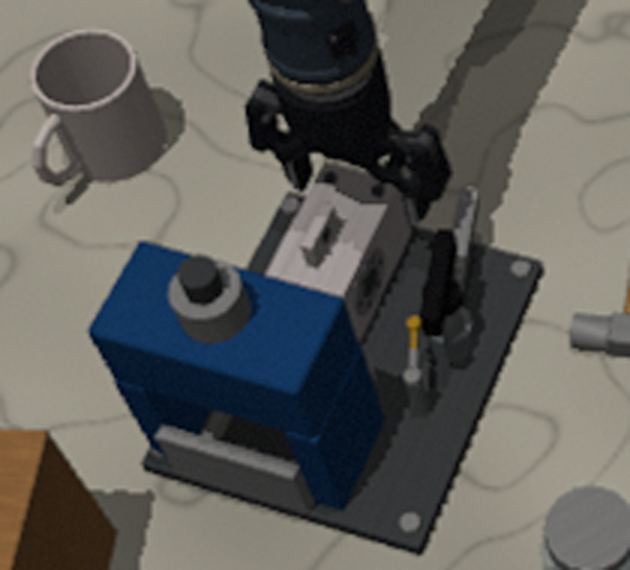

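Straddled as planned; close on it.

step_arm --increments '[[1, [0, 0, 0], 0], [1, [0, 0, 0], 0], [1, [0, 0, 0], 0], [1, [0, 0, 0], 0]]'

```text
time_s: 20.02
tool_pos: [0.4873, -0.1885, 0.0522]
tcp_rot: [3.125, 0.007, -0.17]
force: [-0.9, -0.2, -2.8]
gripper_width: 0.0592
```

```bash
python3 -c "
from h import *
go(*fx(-.0605,0),.05,-.168)"
```

```text
t 20.02 pos [ 0.4873 -0.1885  0.0522] rot [ 3.125  0.007 -0.17 ] F [-0.88 -0.17 -2.78] w 0.0592
tool shift units [ 3.039 -0.034  0.073] turn -0.002
```

step_arm --increments '[[1, [0.15, 0, 0], 0], [1, [0.25, 0, 0], 0], [1, [0.25, 0, 0], 0], [1, [0.25, 0, 0], 0], [1, [0.25, 0, 0], 0], [1, [0.25, 0, 0], 0], [1, [0.15, 0, 0], 0], [1, [0, 0, 0], 0]]'

```text
time_s: 21.02
tool_pos: [0.5146, -0.1945, 0.0529]
tcp_rot: [3.121, 0.049, -0.17]
force: [0.5, 0.3, 0.3]
gripper_width: 0.059
```

```bash
python3 -c "
from h import *
go(*fx(-.0605,0),.05,-.168)"
```

```text
t 21.02 pos [ 0.5146 -0.1945  0.0529] rot [ 3.121  0.049 -0.17 ] F [0.55 0.31 0.32] w 0.059
tool shift units [ 2.111 -0.077  0.098] turn -0.002
```

```bash
python3 -c "
from h import *
from bench import *
s=snapshot('scene')
cv2.imwrite('pics/sc11.png',cv2.resize(s['img'][150:340,90:300,::-1],None,fx=3,fy=3,interpolation=cv2.INTER_CUBIC))
o=get_obs();print(o['q'].round(3),o['wrist_torque'].round(2))"
```

```text
[ 0.428  0.518 -0.205  1.946  0.186  0.743 -1.633] [ 0.17 -0.23  0.07]
```

View pics/sc11.png

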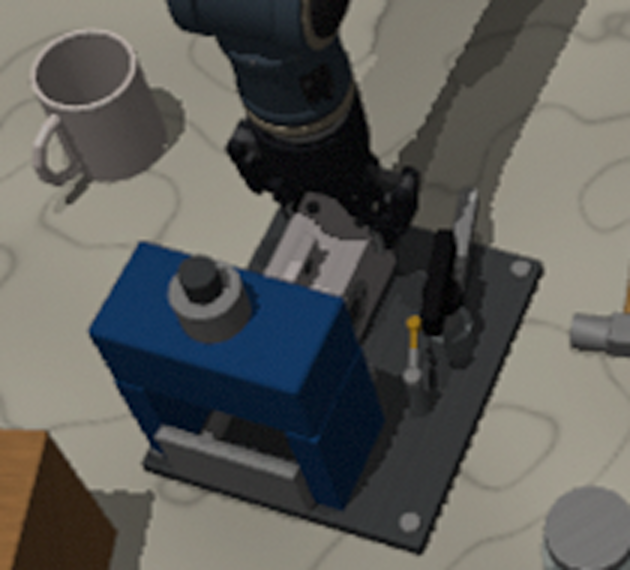

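step_arm --increments '[[1, [0.4, -0.03, 0], 0], [1, [0.5, -0.02, 0], 0], [1, [0.3, 0, 0], 0]]'

```text
time_s: 21.45
tool_pos: [0.5411, -0.1987, 0.0523]
tcp_rot: [3.119, 0.071, -0.171]
force: [-9.8, 1.6, 11.1]
gripper_width: 0.0593
```

```bash
python3 -c "
from h import *
go(*fx(-.0605,0),.05,-.168)"
```

```text
t 21.45 pos [ 0.5411 -0.1987  0.0523] rot [ 3.119  0.071 -0.171] F [-9.75  1.62 11.1 ] w 0.0593
tool shift units [ 1.214 -0.069  0.078] turn -0.003
```

step_arm --increments '[[-1, [0, 0, 0], 0], [-1, [0, 0, 0], 0], [-1, [-0.5, 0, -0.3], 0], [-1, [-0.9, 0, -0.3], 0], [-1, [-0.9, 0, -0.2], 0], [-1, [-0.5, 0, 0], 0], [-1, [0, 0, 0], 0]]'

```text
time_s: 22.32
tool_pos: [0.4567, -0.1837, 0.0844]
tcp_rot: [3.118, 0.069, -0.171]
force: [1.3, -0.3, 0.1]
gripper_width: 0.0853
```

```bash
python3 -c "
from h import *
go(*fx(-.0605,0),.05,-.168)
from bench import *
s=snapshot('scene');np.savez('pics/sc12.npz',**s)
cv2.imwrite('pics/sc12.png',cv2.resize(s['img'][150:340,90:300,::-1],None,fx=3,fy=3,interpolation=cv2.INTER_CUBIC))
s=snapshot('top');np.savez('pics/tp12.npz',**s)
cv2.imwrite('pics/tp12.png',cv2.resize(s['img'][130:310,340:540,::-1],None,fx=3.3,fy=3.3,interpolation=cv2.INTER_CUBIC))"
```

```text
t 22.32 pos [ 0.4567 -0.1837  0.0844] rot [ 3.118  0.069 -0.171] F [ 1.26 -0.34  0.08] w 0.0853
tool shift units [ 4.074 -0.052  1.146] turn -0.003
```

View pics/sc12.png

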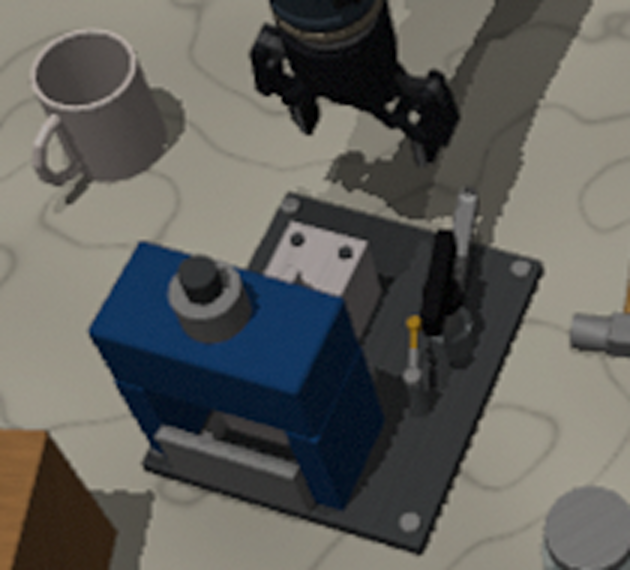

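View pics/tp12.png

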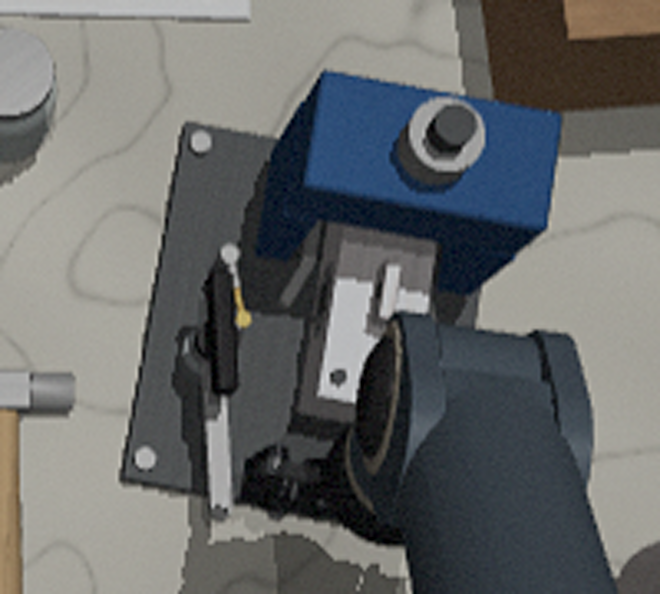

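```bash
python3 -c "
from h import *
s,t=load('sc12'),load('tp12')
def inv(w):
    c,q=np.cos(FA),np.sin(FA); d=w[:,:2]-FX; return np.c_[c*d[:,0]+q*d[:,1],-q*d[:,0]+c*d[:,1]].round(4)
print('scene screws',inv(ray(s,np.array([(297,240),(346,253)])/3+[90,150]-.35,.085)))
print('near top corners',inv(ray(s,np.array([(297,221),(369,239)])/3+[90,150]-.35,.085)))
print('top NL screw, corner',inv(ray(t,np.array([(338,377),(317,395)])/3.3+[340,130]-.35,.085)))
go(*fx(-.104,0),.06,-.168)
"
```

```text
scene screws [[-0.0905 -0.0201]
 [-0.091   0.0181]]
near top corners [[-0.1057 -0.027 ]
 [-0.1072  0.0291]]
top NL screw, corner [[-0.0916  0.0165]
 [-0.1055  0.0277]]
t 22.43 pos [ 0.4583 -0.1838  0.0843] rot [ 3.119  0.068 -0.17 ] F [0.23 0.1  0.22] w 0.0857
tool shift units [ 2.569 -0.041  0.81 ] turn -0.002
```

step_arm --increments '[[-1, [0.4, -0.03, 0], 0], [-1, [0.8, -0.03, 0.2], 0], [-1, [0.8, 0, 0.2], 0], [-1, [0.5, 0, 0.2], 0], [-1, [0.25, 0, 0.3], 0], [-1, [0, 0, 0.2], 0], [-1, [0, 0, 0], 0]]'

```text
time_s: 23.3
tool_pos: [0.5451, -0.1966, 0.042]
tcp_rot: [3.12, 0.067, -0.169]
force: [0.3, -0.4, 0.2]
gripper_width: 0.0856
```

```bash
python3 -c "
from h import *
go(*fx(-.100,0),.05,-.168)"
```

```text
t 23.3 pos [ 0.5451 -0.1966  0.042 ] rot [ 3.12   0.067 -0.169] F [ 0.27 -0.4   0.22] w 0.0856
tool shift units [-0.222  0.026 -0.267] turn -0.001
```

step_arm --increments '[[-1, [-0.22, 0.02, -0.27], 0], [-1, [0, 0, 0], 0], [1, [0, 0, 0], 0], [1, [0, 0, 0], 0], [1, [0, 0, 0], 0], [1, [0, 0, 0], 0]]'

```text
time_s: 24.05
tool_pos: [0.5379, -0.1968, 0.053]
tcp_rot: [3.119, 0.065, -0.171]
force: [-0.5, -0.5, 1.6]
gripper_width: 0.0595
```

```bash
python3 -c "
from h import *
go(*fx(-.065,0),.05,-.168)"
```

```text
t 24.05 pos [ 0.5379 -0.1968  0.053 ] rot [ 3.119  0.065 -0.171] F [-0.48 -0.52  1.64] w 0.0595
tool shift units [ 1.181 -0.025  0.101] turn -0.003
```

step_arm --increments '[[1, [0.15, 0, -0.03], 0], [1, [0.2, 0, -0.02], 0], [1, [0.2, 0, -0.02], 0]]'

```text
time_s: 24.42
tool_pos: [0.546, -0.1983, 0.0531]
tcp_rot: [3.118, 0.085, -0.171]
force: [-8.7, 0.7, 8.3]
gripper_width: 0.0595
```

```bash
python3 -c "
from h import *
go(*fx(-.065,0),.05,-.168)"
```

```text
t 24.43 pos [ 0.546  -0.1983  0.0531] rot [ 3.118  0.085 -0.171] F [-8.7   0.72  8.34] w 0.0595
tool shift units [ 0.906 -0.028  0.104] turn -0.003
```

step_arm --increments '[[1, [0, 0, -0.08], 0], [1, [0, 0, -0.05], 0]]'

```text
time_s: 24.68
tool_pos: [0.5465, -0.1979, 0.0559]
tcp_rot: [3.119, 0.086, -0.171]
force: [0.4, -0.2, -6.3]
gripper_width: 0.0595
```

```bash
python3 -c "
from h import *
go(*fx(-.065,0),.05,-.168)
from bench import *
print(get_obs()['wrist_torque'])"
```

```text
t 24.68 pos [ 0.5465 -0.1979  0.0559] rot [ 3.119  0.086 -0.171] F [ 0.35 -0.19 -6.34] w 0.0595
tool shift units [ 0.891 -0.01   0.198] turn -0.003
[ 0.01901784 -0.01783288 -0.02260037]
```

step_arm --increments '[[1, [0.15, 0, -0.015], 0], [1, [0.2, 0, -0.02], 0], [1, [0.15, 0, -0.015], 0]]'

```text
time_s: 25.05
tool_pos: [0.5596, -0.2002, 0.0552]
tcp_rot: [3.119, 0.092, -0.171]
force: [-2.2, 0.1, -1.3]
gripper_width: 0.0587
```

```bash
python3 -c "
from h import *
go(*fx(-.065,0),.05,-.168)"
```

```text
t 25.05 pos [ 0.5596 -0.2002  0.0552] rot [ 3.119  0.092 -0.171] F [-2.17  0.11 -1.29] w 0.0587
tool shift units [ 0.447 -0.011  0.173] turn -0.003
```

```bash
python3 -c "
from h import *
from bench import *
s=snapshot('scene')
cv2.imwrite('pics/sc13.png',cv2.resize(s['img'][130:340,90:300,::-1],None,fx=2.8,fy=2.8,interpolation=cv2.INTER_CUBIC))"
```

```text
(no output)
```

View pics/sc13.png

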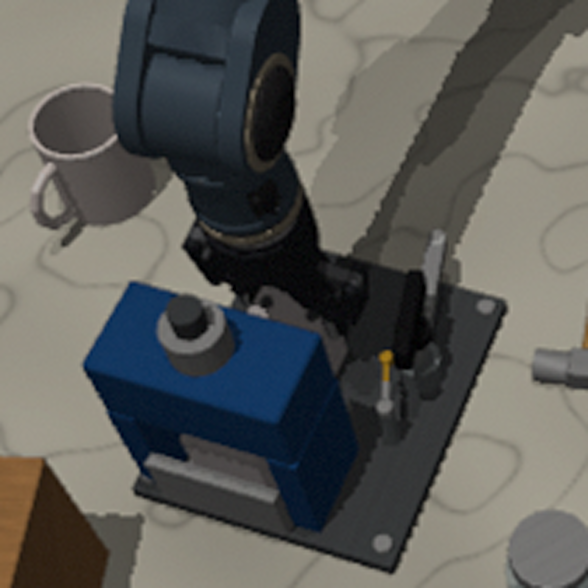

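step_arm --increments '[[1, [0.1, 0, -0.05], 0], [1, [0.12, 0, -0.02], 0], [1, [0.08, 0, -0.01], 0]]'

```text
time_s: 25.48
tool_pos: [0.5698, -0.2016, 0.0562]
tcp_rot: [3.119, 0.091, -0.17]
force: [-1.7, 0.8, -3.2]
gripper_width: 0.0589
```

```bash
python3 -c "
from h import *
go(*fx(-.065,0),.05,-.168)"
```

```text
t 25.48 pos [ 0.5698 -0.2016  0.0562] rot [ 3.119  0.091 -0.17 ] F [-1.66  0.81 -3.19] w 0.0589
tool shift units [ 0.103 -0.001  0.207] turn -0.002
```

step_arm --increments '[[1, [0.05, 0, -0.01], 0], [1, [0.05, 0, -0.01], 0], [1, [0.05, 0, 0], 0]]'

```text
time_s: 25.85
tool_pos: [0.5715, -0.2021, 0.0558]
tcp_rot: [3.119, 0.098, -0.17]
force: [-6.5, 1.0, -0.4]
gripper_width: 0.059
```

```bash
python3 -c "
from h import *
go(*fx(-.065,0),.05,-.168)"
```

```text
t 25.85 pos [ 0.5715 -0.2021  0.0558] rot [ 3.119  0.098 -0.17 ] F [-6.52  0.98 -0.44] w 0.059
tool shift units [ 0.045 -0.008  0.194] turn -0.002
```

step_arm --increments '[[1, [0.06, 0, -0.02], 0], [1, [0.06, 0, 0], 0]]'

```text
time_s: 26.1
tool_pos: [0.5714, -0.2023, 0.0559]
tcp_rot: [3.119, 0.107, -0.17]
force: [-7.9, 2.3, 1.6]
gripper_width: 0.0593
```

```bash
python3 -c "
from h import *
go(*fx(-.065,0),.05,-.168)
from bench import *
s=snapshot('top');np.savez('pics/tp14.npz',**s)
cv2.imwrite('pics/tp14.png',cv2.resize(s['img'][130:310,340:540,::-1],None,fx=3.3,fy=3.3,interpolation=cv2.INTER_CUBIC))"
```

```text
t 26.1 pos [ 0.5714 -0.2023  0.0559] rot [ 3.119  0.107 -0.17 ] F [-7.87  2.28  1.64] w 0.0593
tool shift units [ 0.05  -0.013  0.197] turn -0.002
```

View pics/tp14.png

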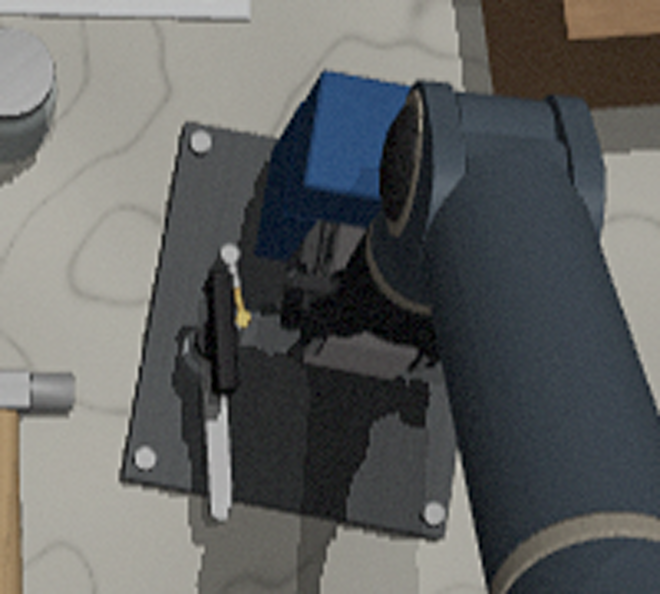

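step_arm --increments '[[-1, [0, 0, 0], 0], [-1, [0, 0, 0], 0], [-1, [-0.4, 0, -0.1], 0], [-1, [-0.8, 0, -0.2], 0], [-1, [-0.9, 0, -0.5], 0], [-1, [-0.9, 0, -0.5], 0], [-1, [-0.5, 0, -0.6], 0], [-1, [-0.3, 0, -0.6], 0], [-1, [0, 0, 0], 0]]'

```text
time_s: 27.28
tool_pos: [0.4671, -0.1826, 0.1495]
tcp_rot: [3.117, 0.089, -0.17]
force: [-0.8, 0.1, 0.0]
gripper_width: 0.0849
```

```bash
python3 -c "
from h import *
from bench import *
go(*fx(-.081,.095),.13,.055)
s=snapshot('scene');np.savez('pics/sc15.npz',**s)
cv2.imwrite('pics/sc15.png',cv2.resize(s['img'][150:340,90:300,::-1],None,fx=3,fy=3,interpolation=cv2.INTER_CUBIC))
s=snapshot('top');np.savez('pics/tp15.npz',**s)
cv2.imwrite('pics/tp15.png',cv2.resize(s['img'][130:310,340:540,::-1],None,fx=3.3,fy=3.3,interpolation=cv2.INTER_CUBIC))"
```

```text
t 27.27 pos [ 0.4671 -0.1826  0.1495] rot [ 3.117  0.089 -0.17 ] F [-0.81  0.09  0.03] w 0.0849
tool shift units [ 3.047 -3.12   0.651] turn -0.225
```

View pics/sc15.png

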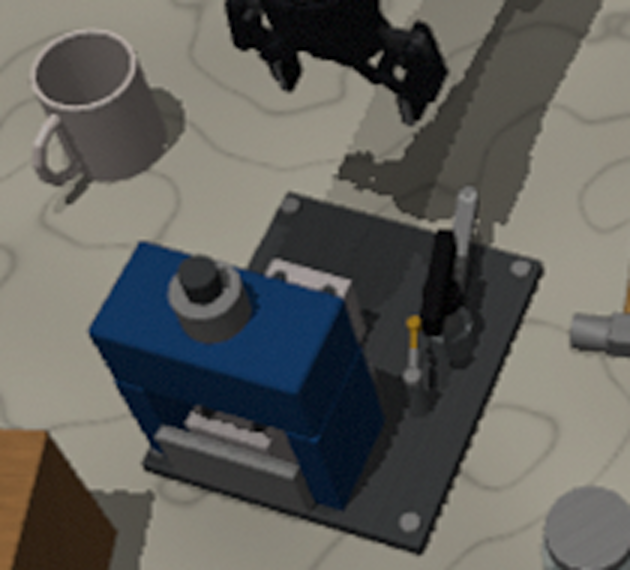

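View pics/tp15.png

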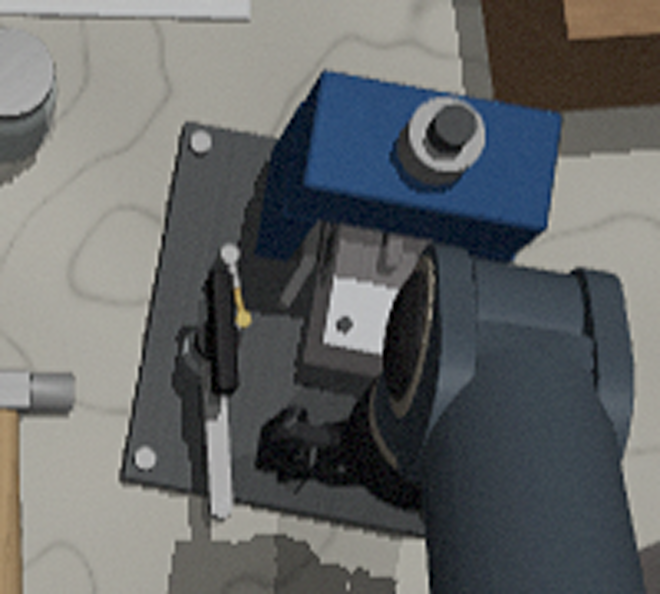

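```bash
python3 -c "
from h import *
s,t=load('sc15'),load('tp15')
def inv(w):
    c,q=np.cos(FA),np.sin(FA); d=w[:,:2]-FX; return np.c_[c*d[:,0]+q*d[:,1],-q*d[:,0]+c*d[:,1]].round(4)
print('scene near top corners',inv(ray(s,np.array([(281,260),(353,279)])/3+[90,150]-.35,.085)))
print('top NL screw, corner, prev',inv(ray(t,np.array([(345,324),(325,343)])/3.3+[340,130]-.35,.085)))
print('plate front top edge & housing far edge scene',inv(ray(s,np.array([(192,410),(268,432)])/3+[90,150]-.35,.085)),inv(ray(s,np.array([(200,428),(268,447)])/3+[90,150]-.35,.085)))
i=cv2.resize(s['img'][260:320,130:200,::-1],None,fx=9,fy=9,interpolation=cv2.INTER_CUBIC);cv2.imwrite('pics/z15.png',i)
i=cv2.resize(s['img'][220:300,160:240,::-1],None,fx=7,fy=7,interpolation=cv2.INTER_CUBIC);cv2.imwrite('pics/z15b.png',i)
"
```

```text
scene near top corners [[-0.0712 -0.0239]
 [-0.0721  0.0317]]
top NL screw, corner, prev [[-0.057   0.0173]
 [-0.0716  0.0279]]
plate front top edge & housing far edge scene [[ 0.0581 -0.0305]
 [ 0.0576  0.0257]] [[ 0.0688 -0.0193]
 [ 0.0679  0.0305]]
```

View pics/z15.png

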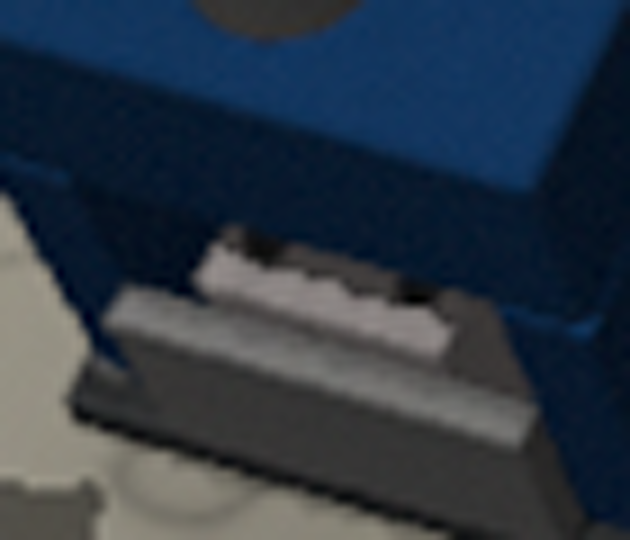

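View pics/z15b.png

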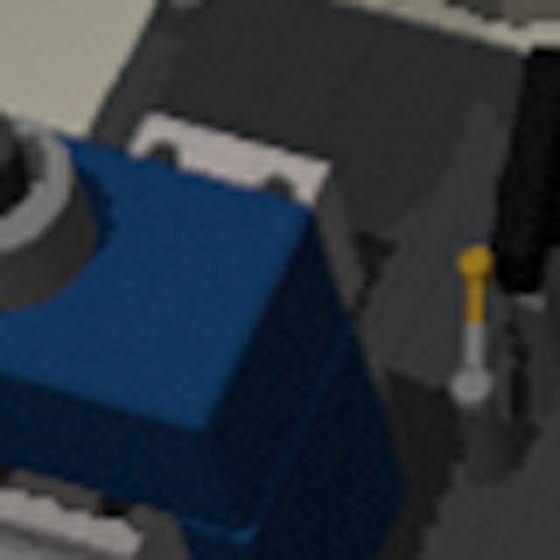

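```bash
cat >> h.py <<'E'
def inv(w):
    w=np.atleast_2d(w);c,q=np.cos(FA),np.sin(FA); d=w[:,:2]-FX; return np.c_[c*d[:,0]+q*d[:,1],-q*d[:,0]+c*d[:,1]].round(4)
def tri(t,s,ut,us):
    A=[];b=[]
    for sn,u in((t,ut),(s,us)):
        o=sn["T"][:3,3]; d=(ray(sn,[u],0)[0]-o);d/=np.linalg.norm(d);M=np.eye(3)-np.outer(d,d);A.append(M);b.append(M@o)
    p=np.linalg.lstsq(np.vstack(A),np.hstack(b),rcond=None)[0]
    return p.round(4),inv(p),round(float(np.linalg.norm(A[0]@p-b[0])),4)
E
python3 -c "
from h import *
s,t=load('sc15'),load('tp15')
ct=lambda p:np.array(p)/3.3+[340,130]-.35
cs=lambda p:np.array(p)/3+[90,150]-.35
for n,a,b in(('yellow',(243,320),(414,322)),('ball',(230,252),(412,374)),('arm tip',(222,514),(468,190)),('h near',(228,390),(446,234)),('h far',(214,262),(432,330))):print(n,tri(t,s,ct(a),cs(b)))
cv2.imwrite('pics/z16.png',cv2.resize(s['img'][200:300,200:280,::-1],None,fx=6,fy=6,interpolation=cv2.INTER_CUBIC))
"
```

```text
yellow (array([ 0.5888, -0.1244,  0.0651]), array([[-0.0623,  0.0793]]), 0.0005)
ball (array([ 0.6326, -0.1155,  0.0691]), array([[-0.0206,  0.0954]]), 0.0006)
arm tip (array([ 0.4643, -0.1116,  0.0563]), array([[-0.1872,  0.0711]]), 0.0004)
h near (array([ 0.5361, -0.1082,  0.1041]), array([[-0.117 ,  0.0864]]), 0.0009)
h far (array([ 0.6167, -0.0999,  0.1071]), array([[-0.0389,  0.1081]]), 0.0004)
```

View pics/z16.png

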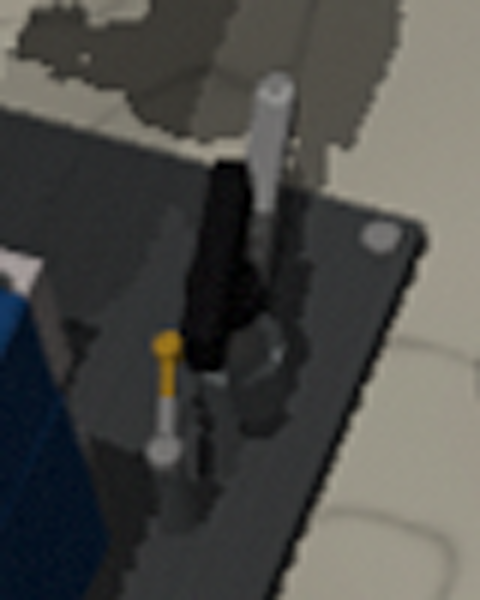

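step_arm --increments '[[-0.3, [0.4, -0.4, -0.2], 0], [-0.3, [0.8, -0.8, -0.1], 0], [-0.3, [0.8, -0.8, -0.05], 0], [-0.3, [0.7, -0.7, -0.05], 0], [-0.3, [0.3, -0.3, 0], -0.07], [-0.3, [0, 0, 0], -0.1], [-0.3, [0, 0, 0], -0.06], [-0.3, [0, 0, 0], 0]]'

```text
time_s: 28.38
tool_pos: [0.5821, -0.0969, 0.1435]
tcp_rot: [-3.136, 0.098, 0.075]
force: [0.3, 0.0, 0.4]
gripper_width: 0.0557
```

```bash
python3 -c "
from h import *
go(.575,-.105,.083,.065)
from bench import *
print(get_obs()['q'].round(2))"
```

```text
t 28.38 pos [ 0.5821 -0.0969  0.1435] rot [-3.136  0.098  0.075] F [0.26 0.05 0.41] w 0.0557
tool shift units [-0.257  0.25   2.015] turn 0.01
[ 0.32  0.49 -0.31  1.75  0.17  1.03 -1.56]
```

step_arm --increments '[[-0.3, [-0.1, 0.25, 0.3], 0.01], [-0.3, [0, 0, 0.6], 0], [-0.3, [0, 0, 0.5], 0], [-0.3, [0, 0, 0.4], 0], [-0.3, [0, 0, 0.1], 0], [-0.3, [0, 0, 0], 0]]'

```text
time_s: 29.12
tool_pos: [0.5729, -0.1047, 0.081]
tcp_rot: [-3.136, 0.101, 0.062]
force: [0.0, -0.6, -0.3]
gripper_width: 0.0554
```

```bash
python3 -c "
from h import *
go(.574,-.105,.083,.065)
from bench import *
s=snapshot('scene')
cv2.imwrite('pics/sc17.png',cv2.resize(s['img'][150:310,130:310,::-1],None,fx=3.5,fy=3.5,interpolation=cv2.INTER_CUBIC))"
```

```text
t 29.12 pos [ 0.5729 -0.1047  0.081 ] rot [-3.136  0.101  0.062] F [ 0.04 -0.62 -0.31] w 0.0554
tool shift units [ 0.036  0.012 -0.068] turn -0.003
```

View pics/sc17.png

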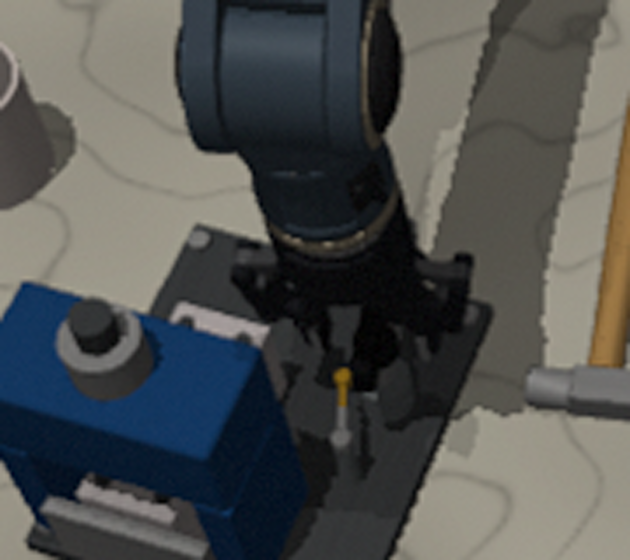

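step_arm --increments '[[1, [0, 0, -0.05], 0], [1, [0, 0, 0], 0], [1, [0, 0, 0], 0], [1, [0, 0, 0], 0], [1, [0, 0, 0], 0], [1, [0, 0, 0], -0.06], [1, [0, 0, 0], -0.1], [1, [0, 0, 0], -0.1]]'

```text
time_s: 30.18
tool_pos: [0.574, -0.1049, 0.0842]
tcp_rot: [-3.111, 0.094, 0.33]
force: [0.3, 0.3, -0.3]
gripper_width: 0.0229
```

```bash
python3 -c "
from h import *
go(.574,-.105,.083,1.41)
from bench import *
o=get_obs();print(o['q'].round(2),o['wrist_torque'].round(2))"
```

```text
t 30.18 pos [ 0.574  -0.1049  0.0842] rot [-3.111  0.094  0.33 ] F [ 0.3   0.3  -0.28] w 0.0229
tool shift units [-0.001  0.004  0.041] turn -1.08
[ 0.37  0.56 -0.36  1.8   0.24  0.92 -1.35] [-0.28 -0.11 -0.19]
```

```bash
python3 -c "
from h import *
from bench import *
for n,r in(('scene',(150,310,130,310)),('top',(150,310,350,530))):
    s=snapshot(n)
    cv2.imwrite(f'pics/{n}18.png',cv2.resize(s['img'][r[0]:r[1],r[2]:r[3],::-1],None,fx=3.5,fy=3.5,interpolation=cv2.INTER_CUBIC))"
```

```text
(no output)
```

View pics/scene18.png

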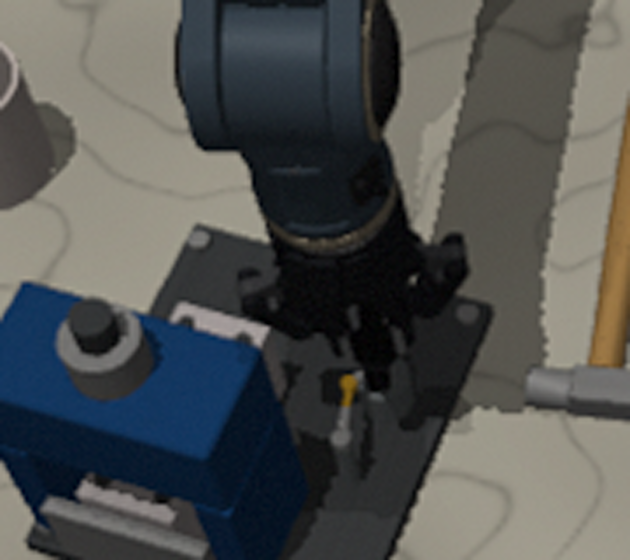

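View pics/top18.png

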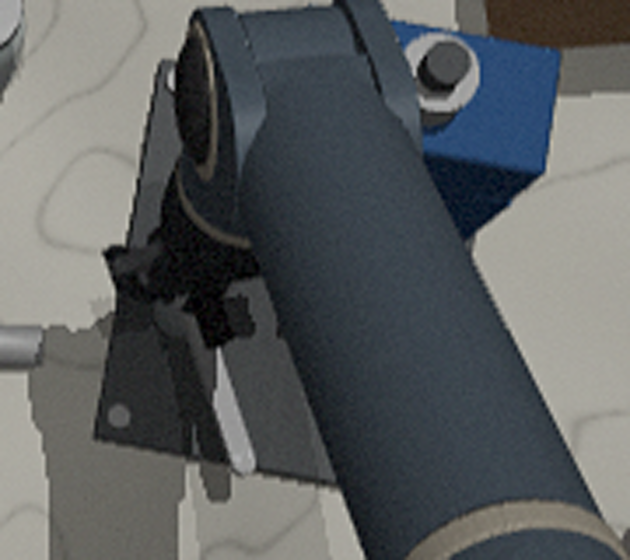

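step_arm --increments '[[1, [0, 0, 0], -0.1], [1, [0, 0, 0], -0.12], [1, [0, 0, 0], -0.12], [1, [0, 0, 0], -0.12], [1, [0, 0, 0], 0]]'

```text
time_s: 30.9
tool_pos: [0.5738, -0.1043, 0.0844]
tcp_rot: [-3.073, 0.071, 0.793]
force: [-0.6, 1.0, -0.1]
gripper_width: 0.0226
```

```bash
python3 -c "
from h import *
go(.574,-.105,.083,1.41)
from bench import *
o=get_obs();print(o['q'].round(2),o['wrist_torque'].round(2))
s=snapshot('top');r=(150,310,350,530)
cv2.imwrite(f'pics/top19.png',cv2.resize(s['img'][r[0]:r[1],r[2]:r[3],::-1],None,fx=3.5,fy=3.5,interpolation=cv2.INTER_CUBIC))"
```

```text
t 30.9 pos [ 0.5738 -0.1043  0.0844] rot [-3.073  0.071  0.793] F [-0.57  0.99 -0.07] w 0.0226
tool shift units [-0.012  0.02   0.047] turn -0.617
[ 0.45  0.58 -0.47  1.8   0.32  0.94 -0.96] [-0.37 -0.3  -0.04]
```

View pics/top19.png

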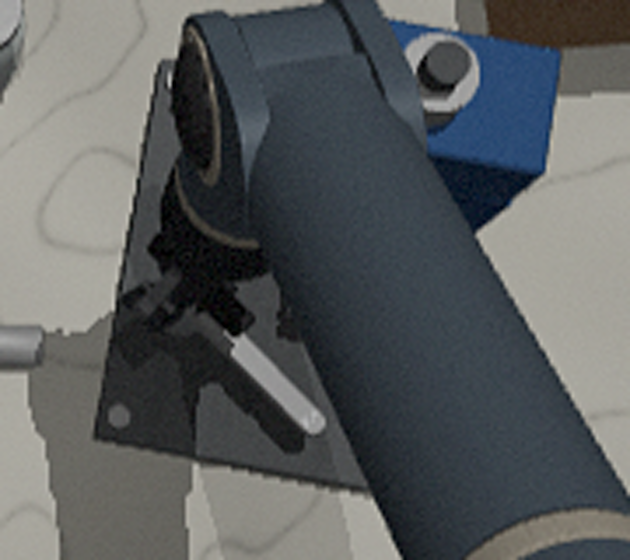

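Following nicely; carry on to the stop.

step_arm --increments '[[1, [0, 0, 0], -0.1], [1, [0, 0, 0], -0.12], [1, [0, 0, 0], -0.12], [1, [0, 0, 0], -0.12], [1, [0, 0, 0], -0.08], [1, [0, 0, 0], -0.05], [1, [0, 0, 0], 0]]'

```text
time_s: 31.82
tool_pos: [0.5714, -0.1026, 0.0879]
tcp_rot: [-3.044, 0.026, 1.386]
force: [-3.4, -0.2, -0.4]
gripper_width: 0.0139
```

```bash
python3 -c "
from h import *
go(.574,-.105,.083,1.41)
from bench import *
o=get_obs();print(o['q'].round(2),o['wrist_torque'].round(2))
s=snapshot('top');r=(150,310,350,530)
cv2.imwrite(f'pics/top20.png',cv2.resize(s['img'][r[0]:r[1],r[2]:r[3],::-1],None,fx=3.5,fy=3.5,interpolation=cv2.INTER_CUBIC))"
```

```text
t 31.82 pos [ 0.5714 -0.1026  0.0879] rot [-3.044  0.026  1.386] F [-3.36 -0.21 -0.36] w 0.0139
tool shift units [-0.063  0.099  0.162] turn -0.024
[ 0.54  0.6  -0.62  1.8   0.42  0.98 -0.45] [-0.09 -0.79  0.15]
```

View pics/top20.png

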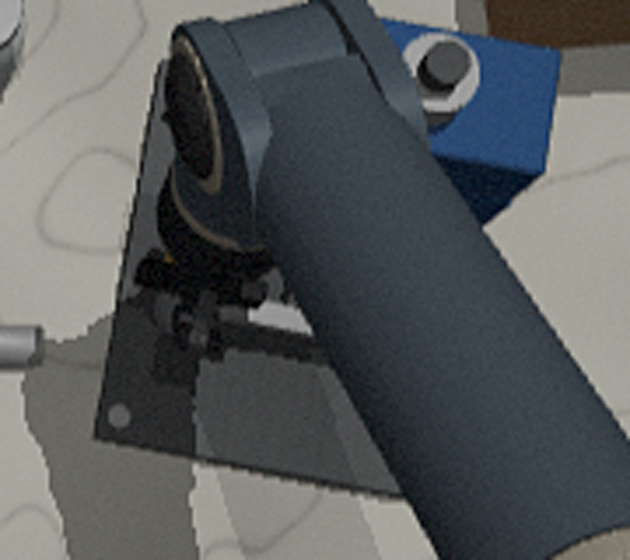

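step_arm --increments '[[1, [0, 0, 0], -0.04], [1, [0, 0, 0], -0.03], [-0.3, [0, 0, 0], 0], [-0.3, [0, 0, 0], 0], [-0.3, [0, 0, 0], 0], [-0.3, [0, 0, -0.4], 0], [-0.3, [0, 0, -0.8], 0], [-0.3, [0, 0, -0.9], 0], [-0.3, [0, 0, -0.9], 0], [-0.3, [0, 0, -0.6], 0]]'

```text
time_s: 33.12
tool_pos: [0.5831, -0.1014, 0.2002]
tcp_rot: [-3.04, 0.017, 1.455]
force: [-0.9, -0.6, -0.3]
gripper_width: 0.0557
```

```bash
python3 -c "
from h import *
go(.42,-.05,.23,1.41)"
```

```text
t 33.12 pos [ 0.5831 -0.1014  0.2002] rot [-3.04   0.017  1.455] F [-0.93 -0.57 -0.35] w 0.0557
tool shift units [ 1.077 -5.6   -0.993] turn 0.045
```

step_arm --increments '[[-0.3, [0.3, -0.5, -0.2], 0], [-0.3, [0.7, -0.7, -0.2], 0], [-0.3, [0.8, -0.7, -0.2], 0], [-0.3, [0.8, -0.7, -0.2], 0], [-0.3, [0.8, -0.7, 0], 0], [-0.3, [0.8, -0.6, 0], 0], [-0.3, [0.8, -0.4, 0], 0], [-0.3, [0.5, -0.2, 0], 0], [-0.3, [0, 0, 0], 0]]'

```text
time_s: 34.25
tool_pos: [0.4566, 0.0872, 0.2338]
tcp_rot: [-3.031, 0.022, 1.46]
force: [1.0, -0.2, 0.0]
gripper_width: 0.0554
```

```bash
python3 -c "
from h import *
from bench import *
go(.42,-.05,.23,1.41)
for n in('scene','top'):
    s=snapshot(n);np.savez(f'pics/{n}21.npz',**s);cv2.imwrite(f'pics/{n}21.png',s['img'][:,:,::-1])
    r=(190,350,90,310) if n=='scene' else (130,310,340,540)
    cv2.imwrite(f'pics/{n}21z.png',cv2.resize(s['img'][r[0]:r[1],r[2]:r[3],::-1],None,fx=3.3,fy=3.3,interpolation=cv2.INTER_CUBIC))"
```

```text
t 34.25 pos [0.4566 0.0872 0.2338] rot [-3.031  0.022  1.46 ] F [ 1.02 -0.18  0.01] w 0.0554
tool shift units [-4.681 -0.708  0.127] turn 0.05
```

View pics/scene21.png

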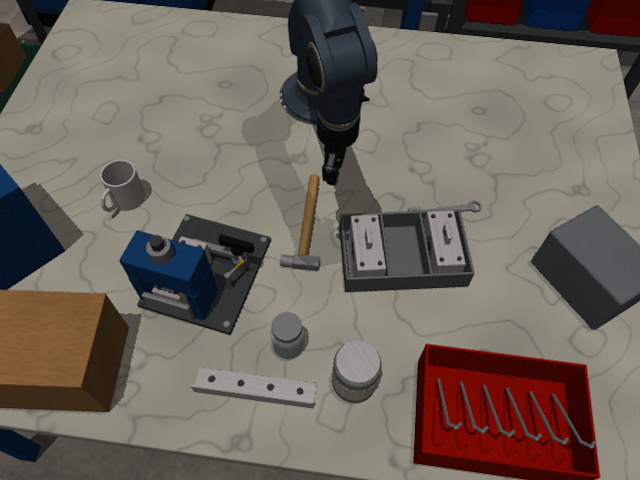

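View pics/top21z.png

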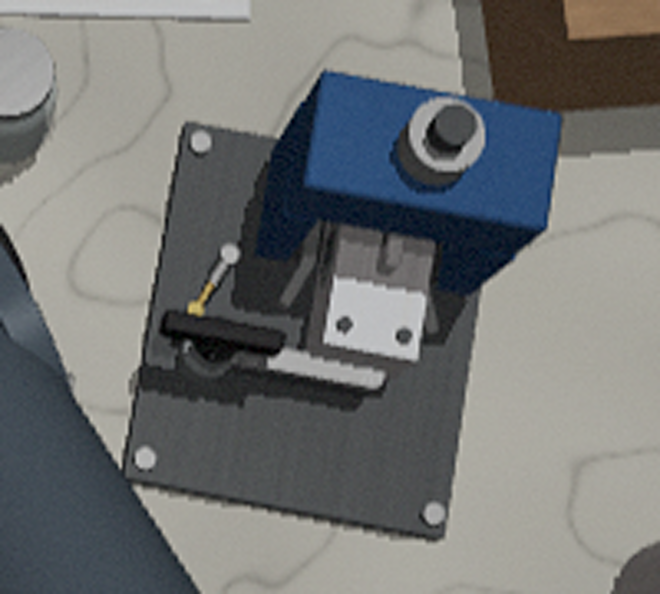

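View pics/scene21z.png

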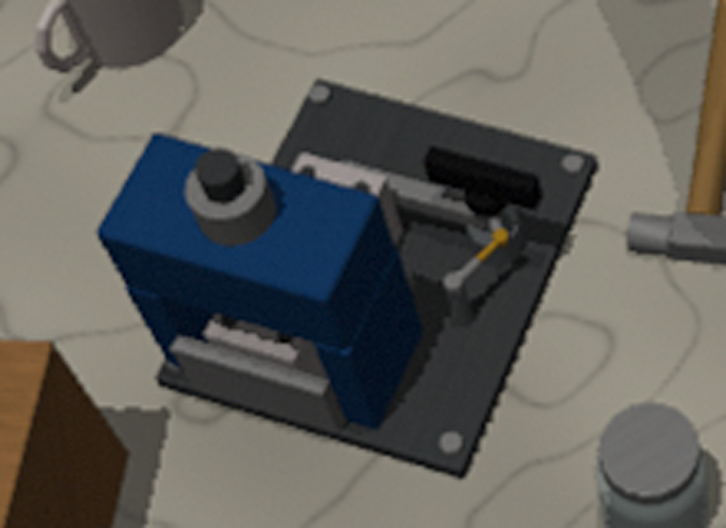

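```bash
python3 -c "
from h import *
t,t0=load('top21'),load('top0'); s,s0=load('scene21'),load('scene0')
C=lambda p:np.array(p)/3.3+[340,130]-.35
w=ray(t,C([(163,324),(285,342)]),.11);d=w[1]-w[0];print('bar angle in fixture',np.arctan2(d[1],d[0])-FA,'arm tip',inv(ray(t,C([(383,380)]),.055)))
print('screws',inv(ray(t,C([(345,324),(404,336)]),.085)),'near corners',inv(ray(t,C([(325,343),(420,360)]),.085)))
for a,b,n in((s,s0,'scene'),):
    D=np.abs(a['img'].astype(int)-b['img']).max(2)
    for nm,(x0,y0,x1,y1) in dict(hammerhead=(280,250,322,272),handle=(300,190,318,250),jar1=(270,312,305,360),jar2=(330,340,385,400),spanner=(440,200,482,215),mug=(100,160,140,212)).items(): print(nm,np.percentile(D[y0:y1,x0:x1],[50,95]))
"
```

```text
bar angle in fixture -1.529645387186385 arm tip [[-0.0816 -0.0175]]
screws [[-0.057   0.0173]
 [-0.0576 -0.0206]] near corners [[-0.0716  0.0279]
 [-0.071  -0.0328]]
hammerhead [ 5. 19.]
handle [16. 19.]
jar1 [3. 5.]
jar2 [4. 6.]
spanner [4. 5.]
mug [3. 5.]
```

```bash
python3 -c "
from bench import *
print(finish_job())"
```

```text
the job is handed in; nothing more can be done
None
```

The job is handed in at about 34 s: the heavy housing is home under the head and the latch is shut across behind it. `finish_job()` reports no verdict.

- **Finding the heavy one:** I lifted two housings by their lugs. The right-hand one (as the top camera sees the tray) read about 3.8 N and the middle one about 7.2 N, so the middle one has the core. I did not lift the left-hand one, because those two readings already differed by the expected factor of two. Both light housings are still standing in the tray.
- **Placing and sliding:** I set it down within about 2 mm of the set-down point, in line with the rails, and let go. I then took it by its near end and slid it in.
- **What went less smoothly:** The tool tilted and pressed the housing onto the bed, with up to about 11 N up and 10 N back on the tool. About 34 mm short of home I let go and took it again at the near end. It stuck again after about 8 mm, so I finished the slide with the near end lifted slightly. It stopped at about 8 N. The tool stayed tilted by up to about 6° during the slide.
- **Latch:** I turned the handle counter-clockwise past the click and on to its stop, then released it and moved the arm clear.

**Last checks:**
- The housing's near end measures x ≈ −71 mm in the fixture, against −70 for fully home, so it is home within measuring error. It did not move while the latch turned.
- The arm tip is at x ≈ −82, y ≈ −18 mm, straight across behind the housing. The handle bar measured −1.53 rad against −1.57 expected at the stop; I put that down to pixel error.
- Spanner and both jars match the first scene picture. The hammer looks unmoved in the picture; its pixels changed slightly, which I put down to the arm's shadow.
- Nothing is touching the robot.

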